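Lay the dry plasma torch in its V cradle

TASK

The cleaned plasma torch has dried: draw it up and off its slanted peg on the draining rack and lay it gently in the bench cradle so that it lies level, its thin tube in the single V-notch, its thick base in the pair of V-notches, and its flange in the gap between that pair. The ceramic is brittle, so do not wrench, knock or drop it; leave the plain spare tube hanging on its own peg and the other things where they stand.

Things in the scene. Friction and masses are not known exactly. Their poses are not given: they have to be found in the camera images.
- torch: the plasma torch, 184 mm long, 0.14 kg: white ceramic tube 24 mm across (bore 18), open at its mouth, on a grey base 34 mm across. z: its long axis, mouth to base. Origin on the axis in the thin tube (a good grasp): mouth at z = -62 mm, tube to +45, base to +118, nozzle to +122. Starts mouth down on one of the two upper pegs (varies), leaning 40 degrees above level; +x its upper side
- torch_mouth (a point): centre of the torch's open mouth, on its axis, 62 mm from the torch's origin
- torch_flange (a point): centre of the torch's flange (44 mm across, 5 mm thick) round the base, on the axis, 68 mm from the torch's origin. Beyond it two gas-inlet stubs, 8 mm thick, at z = +99 and +109 mm of the torch, stick out along the torch's -x to 33 mm from the axis
- spare_tube: a plain white ceramic tube of the same 24 mm diameter and 18 mm bore, 120 mm long, with no base, hanging on the other upper peg; it stays there. Origin on its axis, 62 mm from its lower mouth; z along the axis, upward
- rack_panel: leaning grey panel of the fixed draining rack (in a white drip tray 225 x 215 mm), 130 mm along x (up its slope), 200 along y, 6 thick; origin at its centre, 85 mm up. z: direction of the pegs, 40 degrees above level. Four pegs, 9 mm thick, to z = +104 mm: upper ones at x = +45, y = +-50, lower empty ones at x = -35, y = +-50. A hung tube's mouth rests on the peg's stop, z = +9 mm
- cradle: fixed cradle: aluminium plate 170 x 84 mm, 13 mm high, with three white uprights with 90-degree V-notches open upward. Origin on the worktop; x along the cradle from the single notch to the pair, z up. Single notch: x = -54 to -40 mm, upright 60 mm wide, 69 high, notch 42 wide at the top, for the tube. Pair: x = 48 to 59 and 77 to 88, 76 wide, 70 high, notches 58 wide, for the base
- cradle_seat (a point): where the torch's origin is when it lies in the cradle: 65 mm above the cradle's origin. The torch's axis is then along the cradle's x, base toward +x, and its flange is in the 18 mm gap between the paired notches, 68 mm from this point
- tape_roll: roll of masking tape lying flat, 66 mm across, 19 mm high; origin under its centre
- std_bottle: small white reagent bottle with a blue cap, 49 mm across, 85 mm high; origin under its centre
- acid_bottle: white reagent bottle with a red cap, 73 mm across, 135 mm high; origin under its centre

How it is judged:
On the way:
1. the torch is drawn off its peg: its mouth is clear of the peg's tip, or well away from the rack ((z of torch_mouth in the frame of rack_panel above 0.105 m or distance between torch and rack_panel above 0.25 m)), for 0.1 s.
At the end, for the whole second after the job is handed in: the torch lies at rest in the cradle the right way round, its mouth and flange centres both within 5 mm sideways and 4 mm in height of the cradle's axis (65 mm up), the flange within 8 mm of the middle of its gap; the spare tube hangs within 20 mm of where it was (x of torch_flange in the frame of cradle between 0.06 and 0.076 m and y of torch_flange in the frame of cradle between -0.005 and 0.005 m and z of torch_flange in the frame of cradle between 0.061 and 0.069 m and x of torch_mouth in the frame of cradle between -0.07 and -0.054 m and y of torch_mouth in the frame of cradle between -0.005 and 0.005 m and z of torch_mouth in the frame of cradle between 0.061 and 0.069 m and contact force between torch and cradle above 0.2 N and linear speed of torch below 0.02 m/s and angular speed of torch below 0.2 rad/s and distance of spare_tube from where it was at the start of the episode below 0.02 m); the robot touches nothing.
It fails at once if the torch is let fall: it moves faster than 0.45 m/s while the fingers do not hold it (a drop of some 15 mm or more) (linear speed of torch above 0.45 m/s and contact force between torch and the fingers below 0.1 N).
It fails at once if the torch is wrenched against the rack (over 40 N) (contact force between torch and rack_panel above 40 N).
It fails at once if the torch is knocked, pressed or dropped into the cradle (over 30 N) (contact force between torch and cradle above 30 N).
It fails at once if the spare tube is moved from its place by more than 30 mm (distance of spare_tube from where it was at the start of the episode above 0.03 m).
It fails at once if another thing on the worktop is moved by more than 30 mm (distance of any of tape_roll, std_bottle, acid_bottle from where it was at the start of the episode above 0.03 m).
It also fails if it takes over 45 s, if anything falls off the work surface, if the arm or the gripper's body presses on something with over 40 N, if the wrist force passes 120 N, or if a joint passes its speed limit or range.

ROBOT

A 6-joint arm with a two-finger parallel gripper is mounted at the origin on a cart in front of the work surface, level with it; the furniture and walls round the work are solid. World frame = base frame: x ahead of the robot, y to its left, z up, the work surface at z = 0. Lengths are in m, angles in rad, forces in N, time in s.
With the tool pointing down it reaches from about 0.25 to 0.8 m from the base axis. Payload 3.9 kg.
Tool frame: the origin (TCP) lies on the centre line of the jaws, within the pads' length; the fingertips stand 19 mm ahead of it and the grasp point (between the pads) is the TCP; z points along the fingers, y is the direction in which the jaws open and shut (so a half turn about z gives the same grasp; the last joint's range is limited). The gripper opens to 85 mm and grips with 20 to 120 N. Pads are 22 mm wide; open, the fingers measure 114 mm over their backs; the gripper's body (76 mm by 85 mm) begins 54 mm behind the grasp point. The pads swing forward as they close: fully open they stand 13 mm farther back than shut.
Start: joints at [1.196, 0.26, -0.138, 1.173, 0, 1.571], TCP at [0.192, 0.489, 0.217] pointing down, gripper open.
Joint ranges: [-2.78, 2.78], [-0.83, 1.72], [-1.28, 1.37], [-1.9, 2.12], [-1.57, 1.48], [-3.14, 3.14]. Speed limits (rad/s): [2.57, 2.57, 3.14, 3.14, 3.14, 3.14].

INTERFACE

Orientations are given as a unit quaternion [x, y, z, w].
In Python, from workcell import monitor, read_camera, camera_info, order gives the robot as it stands. The module is installed in compiled form; this text tells all that it offers.
- The arm moves only by the tool servo_tool, never from a script. Its argument "deltas" is one flat list of numbers, 4 for each row, row after row: the shift along the tool's x, y, z in m, then the turn about the tool's z in rad. In form: [x, y, z, turn, x, y, z, turn, ...]. A call has 1 to 12 rows; each row is the pose to reach, as a shift and turn from the pose measured when the call began, along the tool's axes at that moment; what a row does not reach only later rows make up. A row lasts 1/8 s, in which the tool goes at most 62.5 mm and 10.7 degrees, less where a joint would pass 70% of its speed; a pose out of reach is approached as far as the arm can. A call with a gripper value outside its range is refused whole. "hand" is the opening, from 0 (shut) to 1 (fully open), set as the call begins (left out, the last holds). The fingers move at their own pace and stop on an object; "newtons" is the grip in N (left out, the last holds). Time passes only in rows, so rows that repeat a pose let the fingers close. It gives the time, the measured TCP pose, the force and the opening at its end, in the units of the state.
- monitor.observe(): the state, without advancing time (a new reading comes with each control period).
- read_camera(name): name is "scene" or "top"; returns (picture, depth): 420x560x3 uint8, red, green, blue; 420x560 float32, m along the optical axis (not along the pixel's ray), 0 where there is no reading.
- camera_info(name): a dict with "fx", "fy", "cx", "cy" (pixels), "k1" (the pictures are not rectified: a ray, as slopes to the right and down, at radius r is drawn at 1 + k1 r^2 times it, then the intrinsics apply), "position" and "rotation" of the camera in the world. Camera axes: x right, y down, z forward; pixel columns grow to the right and rows downward; lengths in m; the calibration is good to about 2 mm. A picture is of the moment at which its call begins. camera_info takes no time and is no camera call.
- order.job_done(): hands the job in, once; it reports no verdict.
The state is a dict: "time_s": time; "q": joint angles; "qd": joint speeds; "joint_efforts": joint torques, N m; "ee_pos": TCP position; "tool_rot": TCP orientation; "wrist_force": force on the tool from outside, world axes, zero at the start; "torque": the same for the moment, N m; "width": opening from 0.0 (shut) to 1.0 (fully open).
Only numpy, scipy, OpenCV 4.12 (cv2) and the standard library are available. Lean on these libraries where they do the work, as an engineer would, in place of code of your own. Each camera call takes 0.05 s, during which the arm holds its last target.

## Working session

There is one attempt and no reset: what is moved stays moved. The work goes in short steps, Python scripts to look and compute and a tool call to move; the robot and the scene stay as the last step left them, time stands still between calls to the robot, and variables do not carry over. Pictures are saved under pics/ and viewed, and the job is handed in when it is done.

Besides the shell and the picture viewer there is one more tool, called after "Call:" as name(argument=value, ...) on one line, values as JSON. servo_tool: Moves the arm, as the interface text tells. Its arguments: {"type":"object","properties":{"deltas":{"type":"array"},"hand":{"type":"number"},"newtons":{"type":"number"}},"required":["deltas"]}

```bash
mkdir -p pics; ls; python3 - <<'E'
from workcell import monitor, read_camera, camera_info
import cv2, numpy as np
print(monitor.observe())
for n in ("scene","top"):
    p,d=read_camera(n); cv2.imwrite(f"pics/{n}0.png",p[:,:,::-1]); np.savez(f"{n}0.npz",p=p,d=d); print(n,camera_info(n))
E
```

```text
pics
{'time_s': 0.0, 'q': array([ 1.19602837e+00,  2.60675389e-01, -1.39385834e-01,  1.17269605e+00,
        1.88292005e-05,  1.57079816e+00]), 'qd': array([ 0.00084147,  0.00031817,  0.00016415,  0.0002362 , -0.00066103,
        0.00023756]), 'joint_efforts': array([-7.91021757e-04, -4.05687475e+01,  2.53919649e+01,  1.88207586e-02,
        1.39841291e-04, -5.23028234e-06]), 'ee_pos': array([0.19191157, 0.48789667, 0.21576311]), 'tool_rot': array([ 1.86290125e-01,  9.82494289e-01, -9.61557688e-04, -1.91900849e-04]), 'wrist_force': array([-0.11309099, -0.01558732, -0.72015006]), 'torque': array([-0.04047654, -0.02240399, -0.00538289]), 'width': 1.0034080209257998}
scene {'fx': 449.7248749595179, 'fy': 449.7248749595179, 'cx': 279.6043056852875, 'cy': 203.62579413280972, 'k1': -0.04315001756495227, 'position': array([ 0.03099955, -0.76476409,  0.68992337]), 'rotation': array([ 0.8345509 , -0.22612944,  0.12805037, -0.48579149])}
top {'fx': 379.601241807939, 'fy': 379.601241807939, 'cx': 281.8868874063624, 'cy': 212.7333819397719, 'k1': -0.09179376630870587, 'position': array([0.30848116, 0.03395923, 1.0522381 ]), 'rotation': array([ 0.71172565, -0.69697331,  0.05606082, -0.06731997])}
```

View pics/scene0.png

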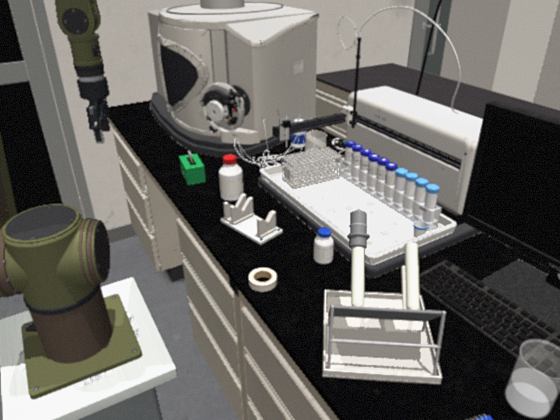

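View pics/top0.png

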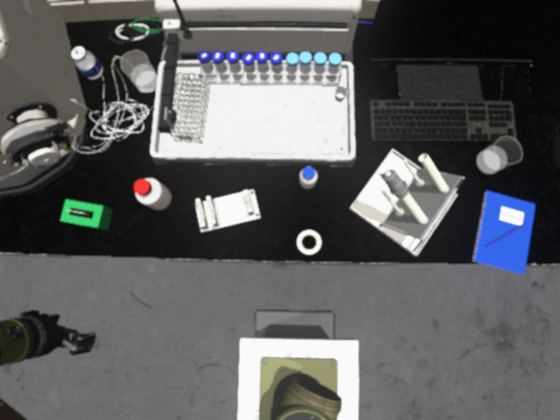

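```bash
cat > h.py <<'E'
import numpy as np, cv2
from scipy.spatial.transform import Rotation as R
from workcell import camera_info
def cloud(n,f=None,d=None):
    z=d if d is not None else np.load(f)['d']
    c=camera_info(n); v,u=np.mgrid[0:z.shape[0],0:z.shape[1]]
    K=np.array([[c['fx'],0,c['cx']],[0,c['fy'],c['cy']],[0,0,1]])
    pts=np.stack([u.ravel(),v.ravel()],1).astype(np.float64)[:,None]
    s=cv2.undistortPoints(pts,K,np.array([c['k1'],0,0,0.]))[:,0].reshape(*z.shape,2)
    P=np.stack([s[...,0]*z,s[...,1]*z,z],-1)
    W=P@R.from_quat(c['rotation']).as_matrix().T+c['position']
    W[z==0]=np.nan
    return W
E
python3 - <<'E'
from h import *
for n,(a,b,c,d) in (("top",(340,140,480,260)),("scene",(310,200,460,390)),):
    p=np.load(n+'0.npz')['p'][b:d,a:c,::-1]; cv2.imwrite(f"pics/{n}_rack.png",cv2.resize(p,None,fx=(780//(c-a)) if n=='top' else 3,fy=(780//(c-a)) if n=='top' else 3,interpolation=cv2.INTER_CUBIC))
p=np.load('top0.npz')['p'][170:250,180:330,::-1]; cv2.imwrite("pics/top_cr.png",cv2.resize(p,None,fx=5,fy=5,interpolation=cv2.INTER_CUBIC))
p=np.load('scene0.npz')['p'][150:300,170:340,::-1]; cv2.imwrite("pics/scene_cr.png",cv2.resize(p,None,fx=4,fy=4,interpolation=cv2.INTER_CUBIC))
W=cloud('top','top0.npz')
for u,v in [(425,220),(392,180),(400,195),(300,243),(310,178),(146,190),(225,210)]: print(u,v,W[v,u].round(3))
W=cloud('scene','scene0.npz')
for u,v in [(358,215),(358,260),(357,290),(410,260),(262,275),(323,235),(230,162),(240,210)]: print(u,v,W[v,u].round(3))
E
```

```text
425 220 [ 0.46  -0.304  0.131]
392 180 [ 0.529 -0.193  0.245]
400 195 [ 0.504 -0.22   0.207]
300 243 [0.408 0.001 0.019]
310 178 [ 0.574 -0.021  0.081]
146 190 [0.522 0.395 0.135]
225 210 [0.497 0.212 0.011]
358 215 [ 0.532 -0.198  0.241]
358 260 [ 0.495 -0.252  0.182]
357 290 [ 0.469 -0.286  0.146]
410 260 [ 0.574 -0.305  0.186]
262 275 [0.421 0.    0.003]
323 235 [ 0.578 -0.025  0.08 ]
230 162 [0.524 0.391 0.125]
240 210 [0.478 0.234 0.05 ]
```

View pics/top_rack.png

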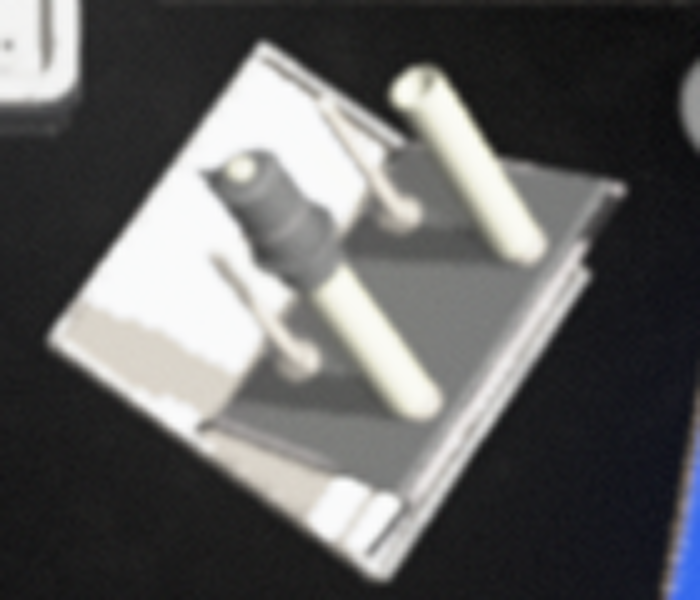

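View pics/scene_rack.png

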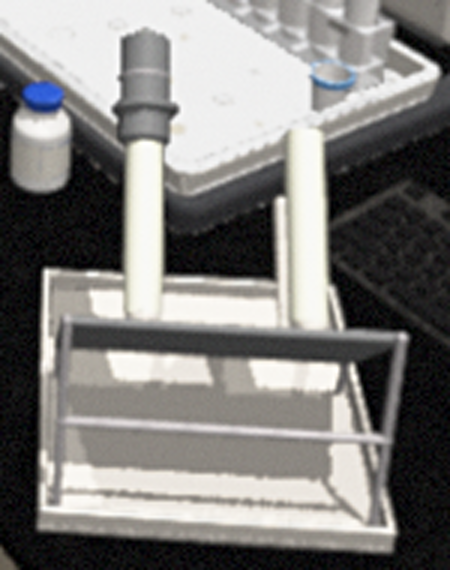

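View pics/top_cr.png

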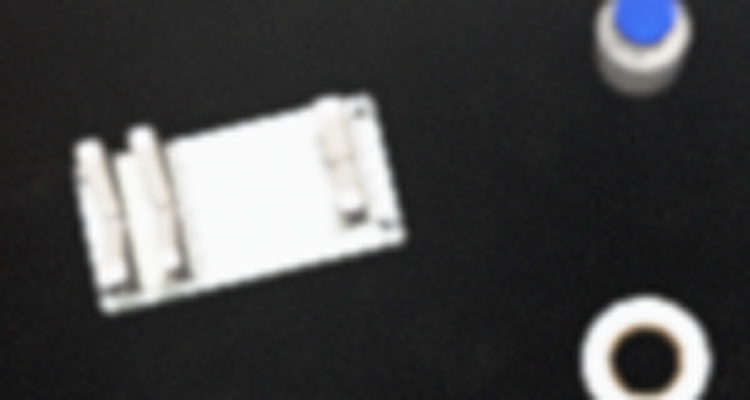

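View pics/scene_cr.png

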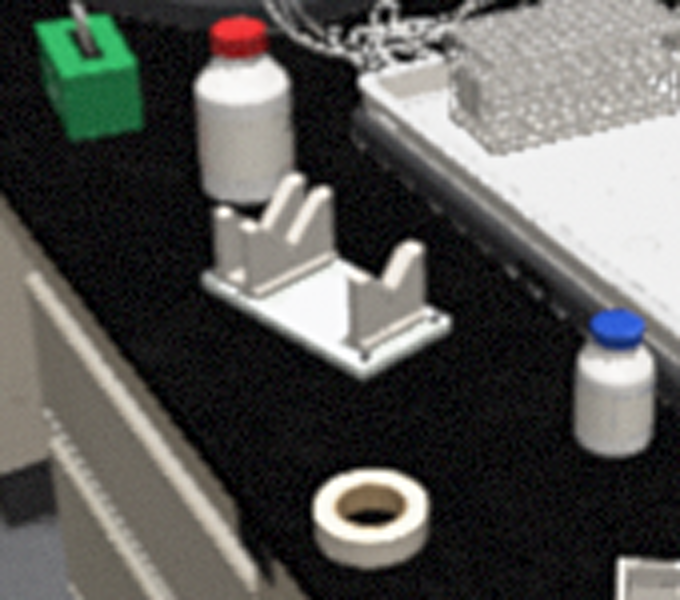

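```bash
cat > fit.py <<'E'
from h import *
from scipy.optimize import least_squares
def fit(W,p0,d0,smin,smax,r=0.012,tol=0.02):
    P=W.reshape(-1,3); P=P[~np.isnan(P).any(1)]
    x=np.r_[p0,d0].astype(float)
    for it in range(6):
        d=x[3:]/np.linalg.norm(x[3:]); p=x[:3]
        q=P-p; s=q@d; rad=np.linalg.norm(q-s[:,None]*d,axis=1)
        m=(s>smin)&(s<smax)&(abs(rad-r)<tol); Q=P[m]
        def f(y):
            dd=y[3:]/np.linalg.norm(y[3:]); q=Q-y[:3]; s=q@dd
            return np.r_[np.linalg.norm(q-s[:,None]*dd,axis=1)-r, 1e-2*(np.linalg.norm(y[3:])-1), 0.1*((y[:3]-p0)@dd)]
        x=least_squares(f,x,loss='soft_l1',f_scale=0.002).x
        tol=max(0.004,tol*.6)
    d=x[3:]/np.linalg.norm(x[3:])
    return x[:3],d,Q,np.median(abs(f(x)[:-2]))
def rep(p,d,n,e):
    print('p',p.round(4),'az',np.degrees(np.arctan2(d[1],d[0])).round(2),'el',np.degrees(np.arcsin(d[2])).round(2),'n',n,'res',e)
E
python3 - <<'E'
from fit import *
az,el=np.radians(58),np.radians(40)
d0=np.array([np.cos(az)*np.cos(el),np.sin(az)*np.cos(el),np.sin(el)])
Ws={n:cloud(n,n+'0.npz') for n in('top','scene')}
for name,p0 in (('torch',np.array([.489,-.258,.166])),('spare',np.array([.574,-.305,.175]))):
  for k,W in list(Ws.items())+[('both',np.concatenate([w.reshape(-1,3) for w in Ws.values()]))]:
    p,d,Q,e=fit(W,p0,d0,-.045,.035)
    print(name,k); rep(p,d,len(Q),e)
    P=W.reshape(-1,3); P=P[~np.isnan(P).any(1)]; q=P-p; s=q@d; rad=np.linalg.norm(q-s[:,None]*d,axis=1)
    m=(rad<.03)&(s>-.1)&(s<.16)
    print([(round(a*1000),int(((s>a)&(s<a+.004)&m).sum()),round(1000*float(np.percentile(rad[(s>a)&(s<a+.004)&m],60)),1)) for a in np.arange(-.084,.15,.004) if ((s>a)&(s<a+.004)&m).sum()>0])
E
```

```text
torch top
p [ 0.4937 -0.2583  0.163 ] az 55.04 el 39.19 n 252 res 0.0006258720974952892
[(-76, 14, 25.1), (-72, 190, 24.1), (-68, 36, 19.1), (-64, 14, 12.0), (-60, 11, 11.8), (-56, 8, 12.5), (-52, 13, 12.1), (-48, 10, 12.4), (-44, 12, 12.1), (-40, 13, 11.9), (-36, 11, 11.9), (-32, 10, 12.2), (-28, 12, 12.6), (-24, 9, 12.0), (-20, 13, 12.3), (-16, 13, 12.5), (-12, 11, 12.6), (-8, 14, 11.9), (-4, 11, 12.4), (0, 10, 12.4), (4, 17, 12.3), (8, 14, 12.0), (12, 10, 12.1), (16, 14, 12.7), (20, 13, 12.3), (24, 13, 12.0), (28, 17, 12.4), (32, 11, 11.5), (36, 12, 12.2), (40, 4, 13.9), (44, 7, 16.4), (48, 18, 17.1), (52, 19, 17.4), (56, 16, 17.2), (60, 1, 18.0), (64, 30, 20.8), (68, 55, 19.7), (72, 18, 16.6), (76, 20, 17.2), (80, 15, 17.6), (84, 22, 16.8), (88, 18, 17.6), (92, 21, 17.4), (96, 19, 17.4), (100, 20, 18.0), (104, 22, 18.4), (108, 27, 18.6), (112, 71, 14.0), (116, 30, 9.6), (120, 2, 6.4)]
torch scene
p [ 0.492 -0.256  0.162] az 54.44 el 40.2 n 542 res 0.0007334543594990708
[(-80, 25, 24.0), (-76, 125, 25.9), (-72, 29, 25.3), (-68, 26, 15.3), (-64, 26, 11.6), (-60, 26, 12.3), (-56, 28
[... 2799 characters left out ...]
), (24, 26, 12.7), (28, 23, 11.9), (32, 25, 12.3), (36, 24, 12.1), (40, 12, 12.0)]
spare both
p [ 0.5801 -0.3058  0.1715] az 53.98 el 39.78 n 808 res 0.0010715125920379414
[(-84, 88, 23.3), (-80, 42, 13.6), (-76, 35, 12.0), (-72, 43, 11.9), (-68, 42, 11.9), (-64, 45, 12.0), (-60, 38, 12.4), (-56, 40, 12.5), (-52, 47, 12.1), (-48, 38, 12.1), (-44, 44, 12.2), (-40, 40, 12.3), (-36, 37, 12.6), (-32, 39, 12.9), (-28, 44, 12.1), (-24, 39, 11.7), (-20, 34, 12.0), (-16, 38, 12.4), (-12, 42, 12.0), (-8, 35, 11.9), (-4, 41, 11.9), (0, 39, 11.9), (4, 38, 12.0), (8, 43, 11.3), (12, 44, 12.1), (16, 40, 11.9), (20, 39, 12.9), (24, 36, 12.3), (28, 45, 11.7), (32, 48, 11.7), (36, 50, 11.7), (40, 45, 11.4)]
```

```bash
python3 - <<'E'
from h import *
from scipy.optimize import least_squares
res={}
for n in('top','scene'):
    W=cloud(n,n+'0.npz').reshape(-1,3); W=W[~np.isnan(W).any(1)]
    m=(abs(W[:,0]-.5)<.08)&(abs(W[:,1]-.21)<.13); P=W[m]
    pl=P[(P[:,2]>.007)&(P[:,2]<.018)]
    print(n,len(pl),'platez',np.median(pl[:,2]),'tablez',np.median(P[P[:,2]<.006][:,2]))
    r=cv2.minAreaRect(pl[:,:2].astype(np.float32)*1000); print('plate',r)
    up=P[(P[:,2]>.06)]; print('up',len(up),up[:,2].max(), cv2.minAreaRect(up[:,:2].astype(np.float32)*1000))
    # fit: rotate, compare with upright x-slabs
    up=P[(P[:,2]>.03)&(P[:,2]<.08)]
    best=None
    for az in np.arange(90,116,.5):
        a=np.radians(az); ex=np.array([np.cos(a),np.sin(a)]); ey=np.array([-ex[1],ex[0]])
        x=(up[:,:2]-[.5,.21])@ex
        for o in np.arange(-.03,.03,.001):
            xx=x-o
            dist=np.min([np.maximum(abs(xx-c)-h,0) for c,h in ((-.047,.007),(.0535,.0055),(.0825,.0055))],0)
            c=np.minimum(dist,.004).mean()
            if best is None or c<best[0]: best=(c,az,o)
    c,az,o=best;a=np.radians(az); ex=np.array([np.cos(a),np.sin(a)]); ey=np.array([-ex[1],ex[0]])
    y=(up[:,:2]-[.5,.21])@ey; x=(up[:,:2]-[.5,.21])@ex-o
    g=[(y[abs(x-cc)<.012].min().round(4),y[abs(x-cc)<.012].max().round(4)) for cc in(-.047,.0535,.0825)]
    print('slab',best,g)
    oy=np.mean([np.mean(t) for t in g]); print('origin',np.array([.5,.21])+o*ex+oy*ey)
    # V vertex: profile z vs y
    for cc in(-.047,.0535,.0825):
        k=abs(x-cc)<.006; yy=y[k]; zz=up[k,2]
        i=np.argsort(yy); print(cc,[(int(1000*a),int(1000*b)) for a,b in zip(yy[i],zz[i])][::max(1,len(i)//20)])
E
```

```text
top 1097 platez 0.012984302764269984 tablez 2.9769924229872124e-05
plate ((494.14935302734375, 215.7008819580078), (85.15301513671875, 187.63381958007812), 15.690393447875977)
up 206 0.0748339751344771 ((496.3504943847656, 205.9018096923828), (77.27043914794922, 140.9561767578125), 14.043320655822754)
slab (np.float64(6.393613938890417e-05), np.float64(105.0), np.float64(-0.02099999999999999)) [(np.float64(-0.0259), np.float64(0.034)), (np.float64(-0.0334), np.float64(0.0427)), (np.float64(-0.0352), np.float64(0.0422))]
origin [0.5015071  0.18866303]
-0.047 [(-25, 69), (-22, 70), (-19, 65), (-17, 69), (-14, 61), (-12, 65), (-10, 62), (-7, 55), (-5, 57), (-2, 55), (0, 48), (1, 42), (6, 50), (9, 55), (14, 56), (16, 60), (20, 63), (24, 70), (26, 67), (29, 67), (32, 68), (33, 62), (33, 57)]
0.0535 [(-33, 69), (-29, 67), (-27, 61), (-23, 69), (-20, 66), (-18, 63), (-16, 58), (-11, 60), (-9, 53), (-5, 53), (-2, 51), (0, 45), (4, 42), (10, 46), (15, 49), (21, 58), (25, 60), (29, 68), (33, 69), (36, 61), (39, 72), (41, 71), (42, 65)]
0.0825 [(-35, 67), (-30, 70), (-26, 70), (-24, 57), (-20, 
[... 718 characters left out ...]
.19010986]
-0.047 [(-25, 67), (-21, 52), (-16, 41), (-14, 63), (-11, 60), (-8, 35), (-7, 30), (-3, 35), (0, 55), (1, 46), (6, 39), (13, 32), (19, 30), (22, 34), (24, 44), (28, 36), (30, 59), (32, 57), (33, 68), (34, 34), (35, 59), (36, 50)]
0.0535 [(-33, 64), (-30, 55), (-26, 70), (-24, 45), (-20, 33), (-17, 58), (-13, 39), (-9, 55), (-4, 40), (0, 36), (5, 37), (15, 39), (20, 44), (26, 59), (31, 48), (33, 62), (36, 32), (39, 56), (41, 31), (42, 59), (45, 68)]
0.0825 [(-34, 68), (-28, 58), (-26, 69), (-23, 37), (-19, 66), (-18, 47), (-16, 47), (-13, 52), (-11, 35), (-6, 48), (-4, 41), (-1, 48), (26, 57), (29, 61), (32, 57), (34, 69), (37, 46), (38, 62), (41, 32), (42, 67), (42, 51), (43, 53)]
```

```bash
cat > go.py <<'E'
import sys
from h import *
from workcell import monitor
def tgt(x,y,z,az,n):
    s=monitor.observe(); Rm=R.from_quat(s['tool_rot']).as_matrix(); p=s['ee_pos']
    d=Rm.T@(np.array([x,y,z])-p)
    cur=np.degrees(np.arctan2(Rm[1,0],Rm[0,0])); t=np.radians(cur-az); t=(t+np.pi)%(2*np.pi)-np.pi
    print('t',s['time_s'],'pos',p.round(4),'az',cur.round(2),'zax',Rm[:,2].round(4),'F',s['wrist_force'].round(2),'w',round(s['width'],3),'q',s['q'].round(2))
    print('delta',d.round(4),'turn',t.round(4))
    for k in range(1,n+1): print(*[round(float(v)*k/n,4) for v in [*d,t]],sep=', ',end=', ')
    print()
a=[float(v) for v in sys.argv[1:]]
tgt(*a[:4],int(a[4]))
E
python3 go.py .484 -.269 .32 54.5 20
```

```text
t 0.1 pos [0.192  0.488  0.2158] az 158.53 zax [-7.0e-04 -1.7e-03 -1.0e+00] F [-0.72 -0.61  0.01] w 1.005 q [ 1.2   0.26 -0.14  1.17  0.    1.57]
delta [-0.5489 -0.5977 -0.1031] turn 1.8156
-0.0274, -0.0299, -0.0052, 0.0908, -0.0549, -0.0598, -0.0103, 0.1816, -0.0823, -0.0897, -0.0155, 0.2723, -0.1098, -0.1195, -0.0206, 0.3631, -0.1372, -0.1494, -0.0258, 0.4539, -0.1647, -0.1793, -0.0309, 0.5447, -0.1921, -0.2092, -0.0361, 0.6355, -0.2196, -0.2391, -0.0412, 0.7262, -0.247, -0.269, -0.0464, 0.817, -0.2744, -0.2988, -0.0515, 0.9078, -0.3019, -0.3287, -0.0567, 0.9986, -0.3293, -0.3586, -0.0619, 1.0894, -0.3568, -0.3885, -0.067, 1.1801, -0.3842, -0.4184, -0.0722, 1.2709, -0.4117, -0.4483, -0.0773, 1.3617, -0.4391, -0.4781, -0.0825, 1.4525, -0.4665, -0.508, -0.0876, 1.5432, -0.494, -0.5379, -0.0928, 1.634, -0.5214, -0.5678, -0.0979, 1.7248, -0.5489, -0.5977, -0.1031, 1.8156,
```

Call:
servo_tool(deltas=[0,0,-0.04,0,0,0,-0.08,0,-0.03,-0.03,-0.105,0.09,-0.06,-0.06,-0.105,0.18,-0.09,-0.1,-0.105,0.28,-0.12,-0.13,-0.105,0.38,-0.15,-0.16,-0.105,0.48,-0.18,-0.195,-0.105,0.58,-0.21,-0.23,-0.105,0.68,-0.24,-0.26,-0.105,0.78,-0.27,-0.295,-0.105,0.88,-0.3,-0.325,-0.105,0.98], hand=1)

```text
time_s: 1.6
ee_pos: [0.3521, 0.0743, 0.3212]
tool_rot: [0.628, 0.778, -0.001, 0.0]
wrist_force: [0.4, 0.3, 0.2]
width: 0.997
```

```bash
python3 go.py .484 -.269 .32 54.5 11
```

```text
t 1.6 pos [0.3521 0.0743 0.3212] az 102.17 zax [-0.001  -0.0017 -1.    ] F [0.38 0.3  0.19] w 0.997 q [ 0.21 -0.05 -0.23  1.4  -0.    1.57]
delta [-0.3634  0.0565  0.0017] turn 0.8321
-0.033, 0.0051, 0.0002, 0.0756, -0.0661, 0.0103, 0.0003, 0.1513, -0.0991, 0.0154, 0.0005, 0.2269, -0.1321, 0.0206, 0.0006, 0.3026, -0.1652, 0.0257, 0.0008, 0.3782, -0.1982, 0.0308, 0.0009, 0.4538, -0.2313, 0.036, 0.0011, 0.5295, -0.2643, 0.0411, 0.0012, 0.6051, -0.2973, 0.0462, 0.0014, 0.6808, -0.3304, 0.0514, 0.0015, 0.7564, -0.3634, 0.0565, 0.0017, 0.8321,
```

Call:
servo_tool(deltas=[-0.033,0.005,0,0.08,-0.066,0.01,0,0.15,-0.1,0.015,0,0.23,-0.13,0.02,0,0.3,-0.165,0.026,0,0.38,-0.2,0.031,0,0.455,-0.23,0.036,0,0.53,-0.265,0.041,0.001,0.605,-0.3,0.046,0.001,0.68,-0.33,0.051,0.002,0.76,-0.3634,0.0565,0.002,0.832,-0.3634,0.0565,0.002,0.832])

```text
time_s: 3.1
ee_pos: [0.4844, -0.2706, 0.3183]
tool_rot: [0.889, 0.457, -0.001, -0.0]
wrist_force: [-0.3, 0.0, 0.4]
width: 1.002
```

```bash
python3 go.py .4837 -.2692 .1494 54.5 5; python3 - <<'E'
from workcell import read_camera
import cv2, numpy as np
for n in ("scene","top"):
    p,d=read_camera(n); np.savez(f"{n}1.npz",p=p,d=d)
    q=p[140:260,340:480,::-1] if n=='top' else p[100:390,260:460,::-1]
    cv2.imwrite(f"pics/{n}1.png",cv2.resize(q,None,fx=5 if n=='top' else 2,fy=5 if n=='top' else 2,interpolation=cv2.INTER_CUBIC))
E
```

```text
t 3.1 pos [ 0.4844 -0.2706  0.3183] az 54.38 zax [-0.0024 -0.0011 -1.    ] F [-0.34  0.    0.37] w 1.002 q [-0.51  0.3   0.17  1.45 -0.    1.68]
delta [ 0.0012 -0.0012  0.1689] turn -0.0021
0.0002, -0.0002, 0.0338, -0.0004, 0.0005, -0.0005, 0.0676, -0.0008, 0.0007, -0.0007, 0.1013, -0.0012, 0.0009, -0.0009, 0.1351, -0.0017, 0.0012, -0.0012, 0.1689, -0.0021,
```

View pics/scene1.png

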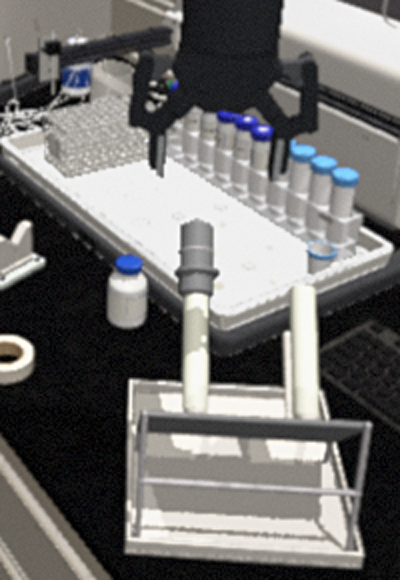

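Call:
servo_tool(deltas=[0.001,-0.001,0.03,0,0.001,-0.001,0.06,0,0.001,-0.001,0.09,0,0.001,-0.001,0.115,0,0.001,-0.001,0.135,0,0.001,-0.001,0.15,0,0.001,-0.001,0.16,0,0.001,-0.001,0.169,0,0.001,-0.001,0.169,0])

```text
time_s: 4.32
ee_pos: [0.4826, -0.2672, 0.1496]
tool_rot: [0.889, 0.458, -0.001, -0.001]
wrist_force: [0.6, -0.5, 0.9]
width: 1.0
```

```bash
python3 go.py .4837 -.2692 .1494 54.5 1; python3 - <<'E'
from workcell import read_camera
from fit import *
for n in ("scene","top"):
    p,d=read_camera(n); np.savez(f"{n}2.npz",p=p,d=d)
    q=p[140:260,340:480,::-1] if n=='top' else p[150:350,300:460,::-1]
    cv2.imwrite(f"pics/{n}2.png",cv2.resize(q,None,fx=5 if n=='top' else 3,fy=5 if n=='top' else 3,interpolation=cv2.INTER_CUBIC))
E
```

```text
t 4.325 pos [ 0.4826 -0.2672  0.1496] az 54.51 zax [-3.2e-03 -1.0e-04 -1.0e+00] F [ 0.57 -0.47  0.9 ] w 1.0 q [-0.5   0.34 -0.2   1.03 -0.    1.69]
delta [-0.001   0.002   0.0002] turn 0.0002
-0.001, 0.002, 0.0002, 0.0002,
```

View pics/scene2.png

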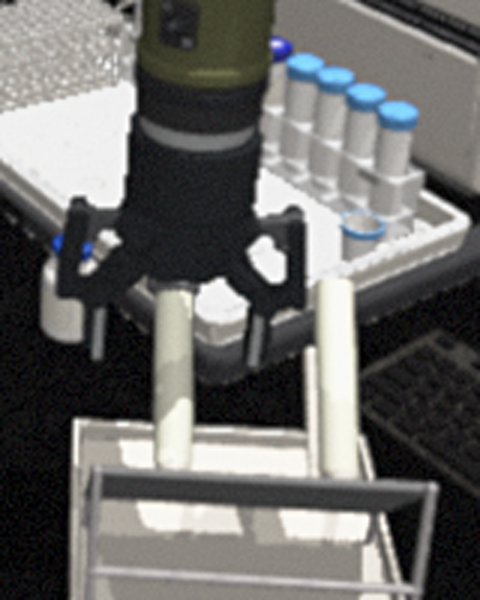

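View pics/top2.png

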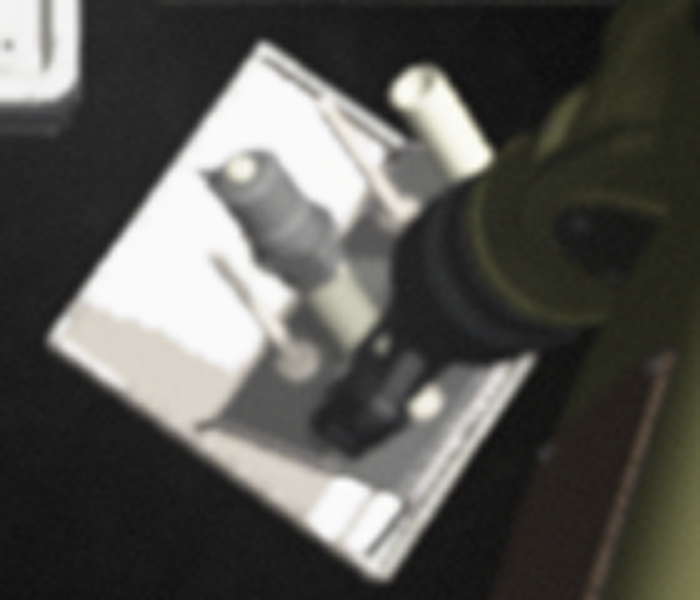

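Call:
servo_tool(deltas=[0,0.001,0,0,0,0.001,0,0,0,0.001,0,0,0,0.001,0,0,0,0.001,0,0,0,0.001,0,0,0,0.001,0,0,0,0.001,0,0], hand=0, newtons=60)

```text
time_s: 5.42
ee_pos: [0.4843, -0.2681, 0.1506]
tool_rot: [0.889, 0.458, -0.001, 0.0]
wrist_force: [0.8, 1.4, 2.9]
width: 0.176
```

```bash
python3 go.py .4837 -.2692 .1494 54.5 1; python3 - <<'E'
import numpy as np
az,el=np.radians(54.5),np.radians(40)
for L in (.02,.05,.08,.115): print(L*np.cos(el),-L*np.sin(el))
E
```

```text
t 5.425 pos [ 0.4843 -0.2681  0.1506] az 54.51 zax [-1.2e-03 -7.0e-04 -1.0e+00] F [0.81 1.38 2.95] w 0.176 q [-0.5   0.34 -0.19  1.03 -0.    1.69]
delta [-0.0012  0.0002  0.0012] turn 0.0002
-0.0012, 0.0002, 0.0012, 0.0002, 
0.015320888862379561 -0.012855752193730785
0.0383022221559489 -0.03213938048432696
0.061283555449518246 -0.05142300877492314
0.08809511095868247 -0.07392057511395202
```

```bash
python3 - <<'E'
from workcell import read_camera
from fit import *
for n in ("scene","top"):
    p,d=read_camera(n); np.savez(f"{n}3.npz",p=p,d=d)
    q=p[140:260,340:480,::-1] if n=='top' else p[220:320,310:410,::-1]
    cv2.imwrite(f"pics/{n}3.png",cv2.resize(q,None,fx=5 if n=='top' else 6,fy=5 if n=='top' else 6,interpolation=cv2.INTER_CUBIC))
E
```

```text
(no output)
```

View pics/scene3.png

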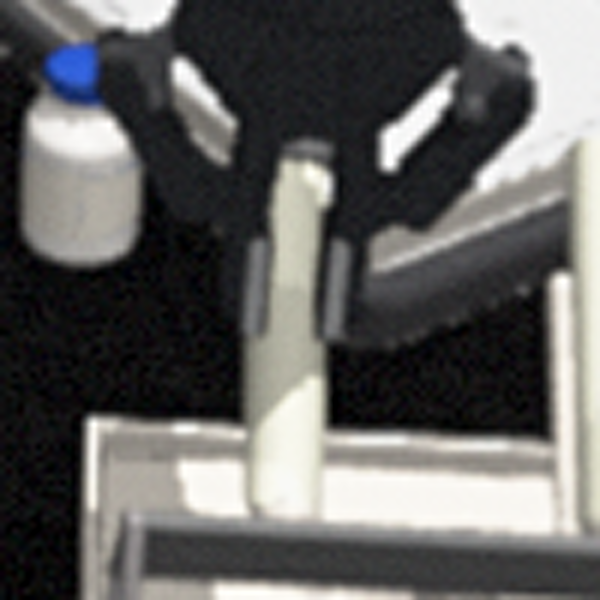

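View pics/top3.png

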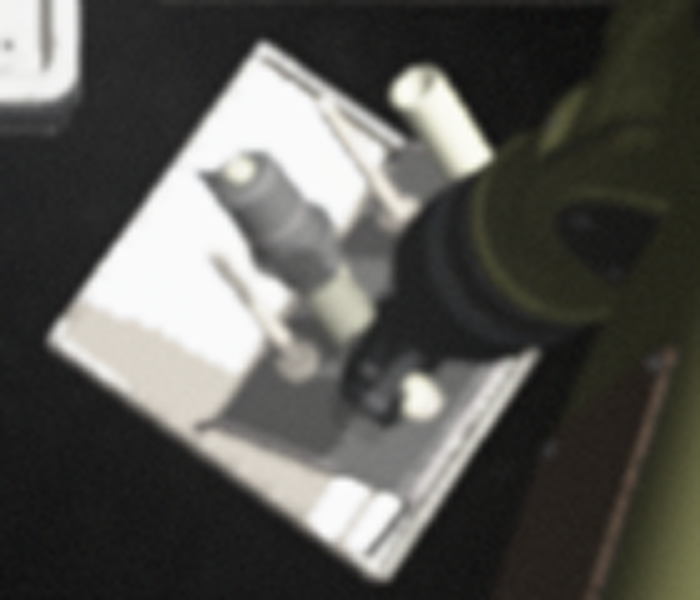

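Call:
servo_tool(deltas=[0.002,0,-0.0015,0,0.006,0,-0.005,0,0.0115,0,-0.0095,0,0.017,0,-0.0145,0,0.023,0,-0.019,0,0.029,0,-0.024,0,0.034,0,-0.0285,0,0.038,0,-0.032,0])

```text
time_s: 6.52
ee_pos: [0.5067, -0.2367, 0.1829]
tool_rot: [0.889, 0.458, -0.001, -0.0]
wrist_force: [-1.3, -0.1, -2.1]
width: 0.181
```

```bash
python3 - <<'E'
from workcell import read_camera
from fit import *
from go import tgt
E
python3 - <<'E'
from workcell import read_camera,monitor
from fit import *
s=monitor.observe();print(s['wrist_force'],s['width'],s['ee_pos'])
az,el=np.radians(54.5),np.radians(40)
d0=np.array([np.cos(az)*np.cos(el),np.sin(az)*np.cos(el),np.sin(el)])
for n in ("scene","top"):
    p,d=read_camera(n); np.savez(f"{n}4.npz",p=p,d=d)
    q=p[180:320,290:430,::-1]
    if n=='scene': cv2.imwrite(f"pics/{n}4.png",cv2.resize(q,None,fx=4,fy=4,interpolation=cv2.INTER_CUBIC))
E
```

```text
[-1.29517828 -0.0610828  -2.09001529] 0.18080065545361054 [ 0.50673603 -0.2366653   0.18285294]Traceback (most recent call last):
  File "<stdin>", line 3, in <module>
  File "go.py", line 13, in <module>
    tgt(*a[:4],int(a[4]))
                   ~^^^
IndexError: list index out of range
```

View pics/scene4.png

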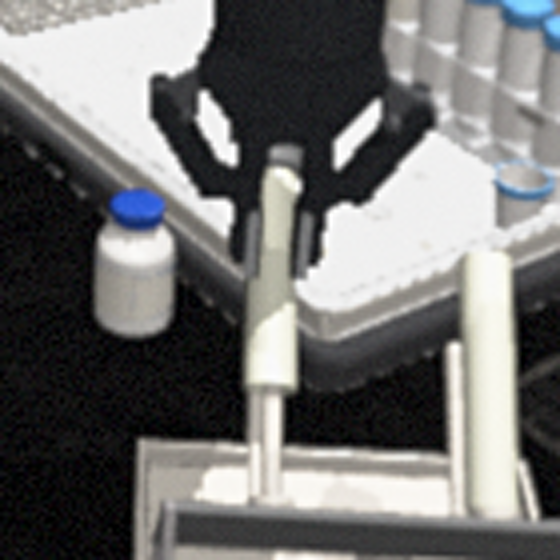

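Call:
servo_tool(deltas=[0.004,0,-0.003,0,0.011,0,-0.009,0,0.019,0,-0.016,0,0.027,0,-0.0225,0,0.035,0,-0.0295,0,0.043,0,-0.036,0,0.051,0,-0.043,0,0.059,0,-0.0495,0,0.065,0,-0.0545,0,0.069,0,-0.06,0,0.07,0,-0.066,0,0.07,0,-0.07,0])

```text
time_s: 8.12
ee_pos: [0.5476, -0.1799, 0.2534]
tool_rot: [0.889, 0.458, -0.0, 0.0]
wrist_force: [-0.3, -1.2, -1.1]
width: 0.182
```

```bash
cat > torchfit.py <<'E'
import sys
from workcell import read_camera,monitor
from fit import *
k=sys.argv[1]; el0=float(sys.argv[2])
s=monitor.observe();g=s['ee_pos'];Rm=R.from_quat(s['tool_rot']).as_matrix()
print('t',s['time_s'],'F',s['wrist_force'].round(2),'w',round(s['width'],3),'ee',g.round(4),'az',np.degrees(np.arctan2(Rm[1,0],Rm[0,0])).round(2))
a=np.arctan2(Rm[1,0],Rm[0,0]); el=np.radians(el0)
d0=np.array([np.cos(a)*np.cos(el),np.sin(a)*np.cos(el),np.sin(el)])
for n in ("scene","top"):
    p,d=read_camera(n); np.savez(f"{n}{k}.npz",p=p,d=d); cv2.imwrite(f"pics/{n}{k}.png",p[:,:,::-1])
    W=cloud(n,d=d)
    # base of torch: s 52..110 ahead of torch origin ~ 0.018 ahead of grip
    P=g+.1*d0
    try:
        p1,d1,Q,e=fit(W,P,d0,-.016,.034,r=.017,tol=.02); print(n,'base'); rep(p1,d1,len(Q),e)
        q=W.reshape(-1,3); q=q[~np.isnan(q).any(1)]-p1; ss=q@d1; rad=np.linalg.norm(q-ss[:,None]*d1,axis=1)
        f=ss[(rad>.0195)&(rad<.0225)&(abs(ss)<.05)]; print('flange s hist',np.histogram(f,bins=np.arange(-.05,.051,.005)))
        t=(g-p1)@d1; print('grip s',t,'grip off axis',(g-p1-t*d1).round(4))
    except Exception as ex: print(n,ex)
E
python3 torchfit.py 5 40
```

```text
t 8.125 F [-0.26 -1.15 -1.1 ] w 0.182 ee [ 0.5476 -0.1799  0.2534] az 54.54
scene base
p [ 0.5878 -0.1125  0.3155] az 57.03 el 40.76 n 3 res 1.5769658790604213e-08
flange s hist (array([0, 0, 0, 1, 1, 0, 0, 0, 0, 0, 0, 0, 0, 0, 0, 0, 0, 0, 0, 0]), array([-5.00000000e-02, -4.50000000e-02, -4.00000000e-02, -3.50000000e-02,
       -3.00000000e-02, -2.50000000e-02, -2.00000000e-02, -1.50000000e-02,
       -1.00000000e-02, -5.00000000e-03, -2.77555756e-17,  5.00000000e-03,
        1.00000000e-02,  1.50000000e-02,  2.00000000e-02,  2.50000000e-02,
        3.00000000e-02,  3.50000000e-02,  4.00000000e-02,  4.50000000e-02,
        5.00000000e-02]))
grip s -0.09993634509759304 grip off axis [ 0.001  -0.0039  0.0031]
top base
p [ 0.5943 -0.1159  0.3137] az 52.97 el 33.8 n 420 res 0.0008031982509394062
flange s hist (array([ 0,  0,  0,  0,  0,  0, 36, 30,  0,  0,  1,  3,  0,  0,  1,  2,  1,
        0,  0,  0]), array([-5.00000000e-02, -4.50000000e-02, -4.00000000e-02, -3.50000000e-02,
       -3.00000000e-02, -2.50000000e-02, -2.00000000e-02, -1.50000000e-02,
       -1.00000000e-02, -5.00000000e-03, -2.77555756e-17,  5.00000000e-03,
        1.00000000e-02,  1.50000000e-02,  2.00000000e-02,  2.50000000e-02,
        3.00000000e-02,  3.50000000e-02,  4.00000000e-02,  4.50000000e-02,
        5.00000000e-02]))
grip s -0.09939044167736466 grip off axis [ 0.003   0.002  -0.0051]
```

View pics/scene5.png

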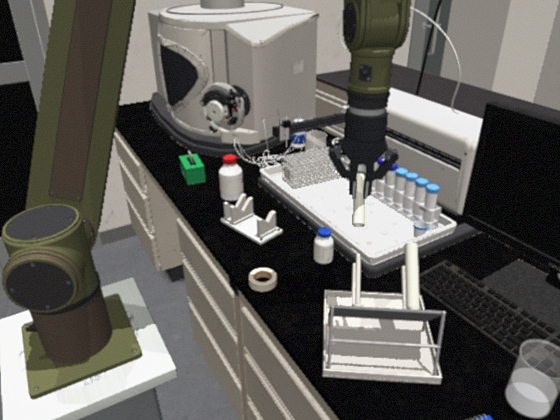

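View pics/top5.png

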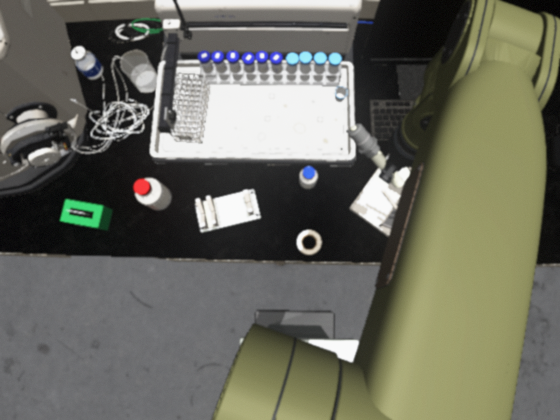

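```bash
python3 go.py .506 .169 .25 105 14
```

```text
t 8.225 pos [ 0.5478 -0.18    0.2535] az 54.53 zax [ 5.0e-04 -1.2e-03 -1.0e+00] F [ 0.61  0.27 -1.96] w 0.181 q [-0.32  0.34  0.07  1.3  -0.    1.87]
delta [ 0.26   -0.2366  0.0031] turn -0.8809
0.0186, -0.0169, 0.0002, -0.0629, 0.0371, -0.0338, 0.0004, -0.1258, 0.0557, -0.0507, 0.0007, -0.1888, 0.0743, -0.0676, 0.0009, -0.2517, 0.0929, -0.0845, 0.0011, -0.3146, 0.1114, -0.1014, 0.0013, -0.3775, 0.13, -0.1183, 0.0016, -0.4404, 0.1486, -0.1352, 0.0018, -0.5033, 0.1672, -0.1521, 0.002, -0.5663, 0.1857, -0.169, 0.0022, -0.6292, 0.2043, -0.1859, 0.0024, -0.6921, 0.2229, -0.2028, 0.0027, -0.755, 0.2414, -0.2197, 0.0029, -0.8179, 0.26, -0.2366, 0.0031, -0.8809,
```

Call:
servo_tool(deltas=[0.006,-0.005,0,-0.02,0.018,-0.016,0,-0.06,0.036,-0.032,0,-0.12,0.056,-0.05,0.001,-0.19,0.077,-0.07,0.001,-0.26,0.098,-0.09,0.001,-0.33,0.119,-0.108,0.001,-0.405,0.14,-0.127,0.002,-0.475,0.16,-0.146,0.002,-0.545,0.181,-0.165,0.002,-0.615,0.201,-0.183,0.002,-0.68,0.219,-0.199,0.002,-0.74])

```text
time_s: 9.72
ee_pos: [0.5117, 0.1156, 0.2511]
tool_rot: [0.661, 0.75, -0.0, 0.0]
wrist_force: [0.5, 0.2, -0.6]
width: 0.181
```

```bash
python3 go.py .506 .169 .2 105 6
```

```text
t 9.725 pos [0.5117 0.1156 0.2511] az 97.19 zax [-0.e+00 -8.e-04 -1.e+00] F [ 0.46  0.2  -0.63] w 0.181 q [ 0.22  0.25 -0.07  1.26 -0.    1.67]
delta [0.0537 0.001  0.051 ] turn -0.1364
0.009, 0.0002, 0.0085, -0.0227, 0.0179, 0.0003, 0.017, -0.0455, 0.0269, 0.0005, 0.0255, -0.0682, 0.0358, 0.0007, 0.034, -0.0909, 0.0448, 0.0009, 0.0425, -0.1136, 0.0537, 0.001, 0.051, -0.1364,
```

Call:
servo_tool(deltas=[0.012,0,0.003,-0.03,0.023,0,0.01,-0.06,0.033,0,0.02,-0.09,0.042,0.001,0.03,-0.11,0.049,0.001,0.04,-0.13,0.0537,0.001,0.048,-0.1364,0.0537,0.001,0.051,-0.1364,0.0537,0.001,0.051,-0.1364])

```text
time_s: 10.72
ee_pos: [0.5059, 0.1688, 0.1999]
tool_rot: [0.609, 0.793, -0.001, 0.0]
wrist_force: [0.9, 0.8, -1.1]
width: 0.183
```

```bash
python3 torchfit.py 6 34; python3 - <<'E'
import cv2
a=cv2.imread('pics/scene6.png')[100:280,150:350]; cv2.imwrite('pics/scene6c.png',cv2.resize(a,None,fx=3.3,fy=3.3,interpolation=cv2.INTER_CUBIC))
a=cv2.imread('pics/top6.png')[130:260,160:310]; cv2.imwrite('pics/top6c.png',cv2.resize(a,None,fx=4,fy=4,interpolation=cv2.INTER_CUBIC))
E
```

```text
t 10.725 F [ 0.95  0.77 -1.07] w 0.183 ee [0.5059 0.1688 0.1999] az 104.99
scene base
p [0.4851 0.2466 0.2597] az 103.5 el 31.31 n 139 res 0.0009285005631966374
flange s hist (array([ 0,  0,  0,  0,  1,  0, 12,  2,  0,  0,  1,  0,  1,  2,  3,  2,  0,
        0,  0,  0]), array([-5.00000000e-02, -4.50000000e-02, -4.00000000e-02, -3.50000000e-02,
       -3.00000000e-02, -2.50000000e-02, -2.00000000e-02, -1.50000000e-02,
       -1.00000000e-02, -5.00000000e-03, -2.77555756e-17,  5.00000000e-03,
        1.00000000e-02,  1.50000000e-02,  2.00000000e-02,  2.50000000e-02,
        3.00000000e-02,  3.50000000e-02,  4.00000000e-02,  4.50000000e-02,
        5.00000000e-02]))
grip s -0.09986607754005328 grip off axis [ 0.0009  0.0052 -0.0079]
top base
p [0.4845 0.2489 0.2558] az 104.99 el 34.0 n 0 res nan
flange s hist (array([0, 0, 0, 0, 0, 0, 0, 0, 0, 0, 0, 0, 0, 0, 0, 0, 0, 0, 0, 0]), array([-5.00000000e-02, -4.50000000e-02, -4.00000000e-02, -3.50000000e-02,
       -3.00000000e-02, -2.50000000e-02, -2.00000000e-02, -1.50000000e-02,
       -1.00000000e-02, -5.00000000e-03, -2.77555756e-17,  5.00000000e-03,
        1.00000000e-02,  1.50000000e-02,  2.00000000e-02,  2.50000000e-02,
        3.00000000e-02,  3.50000000e-02,  4.00000000e-02,  4.50000000e-02,
        5.00000000e-02]))
grip s -0.10000000000000002 grip off axis [ 0.  0. -0.]
  return _methods._mean(a, axis=axis, dtype=dtype,
  ret = ret.dtype.type(ret / rcount)
```

View pics/scene6c.png

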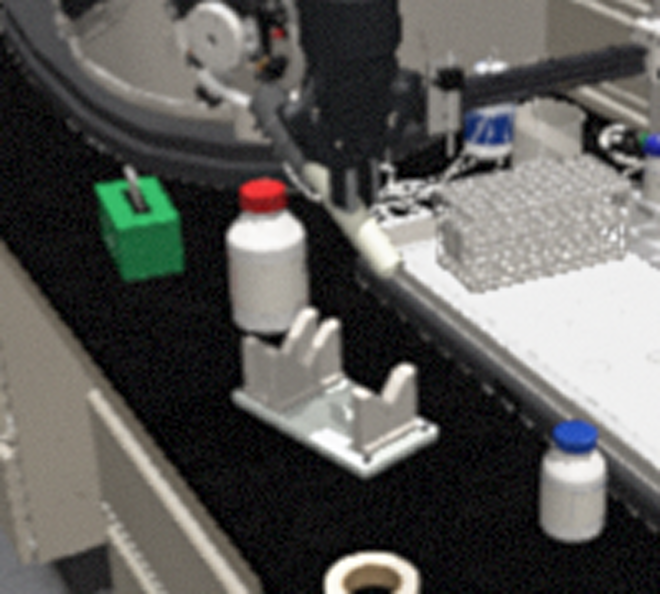

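View pics/top6c.png

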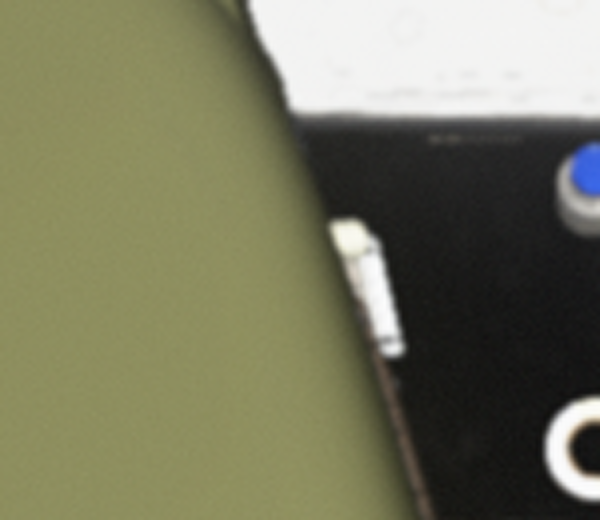

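```bash
cat > full.py <<'E'
import sys
from h import *
from scipy.optimize import least_squares
from workcell import monitor
def prof(s):
    return np.where(s<.045,.012,np.where((s>.0655)&(s<.0705),.022,.017))
def ffit(W,o0,d0,ex=(-.04,.012),verbose=True):
    P=W.reshape(-1,3);P=P[~np.isnan(P).any(1)]
    o=np.array(o0,float);d=np.array(d0,float)
    for tol in (.02,.012,.008,.006,.005,.004):
        q=P-o;s=q@d;rad=np.linalg.norm(q-s[:,None]*d,axis=1)
        m=(s>-.062)&(s<.112)&((s<ex[0])|(s>ex[1]))&((abs(rad-prof(s))<tol)|((abs(s-.068)<.004)&(rad<.024)&(rad>.017)))
        Q=P[m]
        e1=np.cross(d,[0,0,1]);e1/=np.linalg.norm(e1);e2=np.cross(e1,d)
        def unpack(y):
            dd=d+y[2]*e1+y[3]*e2;dd/=np.linalg.norm(dd);return o+y[0]*e1+y[1]*e2,dd
        def f(y):
            oo,dd=unpack(y);q=Q-oo;s=q@dd;rad=np.linalg.norm(q-s[:,None]*dd,axis=1)
            r=prof(s); fl=abs(s-.068)<.006
            return np.where(fl,0,rad-r)
        y=least_squares(f,np.zeros(4),loss='soft_l1',f_scale=.002).x
        res=np.median(abs(f(y)));o,d=unpack(y)
    q=P-o;s=q@d;rad=np.linalg.norm(q-s[:,None]*d,axis=1)
    fl=s[(rad>.0190)&(rad<.0225)&(abs(s-.068)<.016)]
    lo=s[(rad<.014)&(s<-.04)&(s>-.08)]
    sh=s[(rad>.0135)&(rad<.0165)&(abs(s-.045)<.012)]
    return o,d,len(Q),res,(np.median(fl) if len(fl) else np.nan,len(fl)),(np.sort(lo)[:6].round(4)),(np.median(sh) if len(sh) else np.nan)
if __name__=='__main__':
    k=sys.argv[1];el=np.radians(float(sys.argv[2]));gs=float(sys.argv[3]) if len(sys.argv)>3 else -.0165
    s=monitor.observe();g=s['ee_pos'];Rm=R.from_quat(s['tool_rot']).as_matrix();a=np.arctan2(Rm[1,0],Rm[0,0])
    d0=np.array([np.cos(a)*np.cos(el),np.sin(a)*np.cos(el),np.sin(el)])
    for n in sys.argv[4:] or ('scene',):
        o,d,N,res,fl,lo,sh=ffit(cloud(n,f'{n}{k}.npz'),g-gs*d0,d0)
        print(n,'o',o.round(4),'az',np.degrees(np.arctan2(d[1],d[0])).round(2),'el',np.degrees(np.arcsin(d[2])).round(2),N,res.round(5),'flange s(68)',fl,'mouth',lo,'sh(45)',sh)
        t=(g-o)@d;print('grip s',t.round(4),'offaxis',(g-o-t*d).round(4))
E
python3 full.py 6 32; python3 full.py 5 34 -.0165 scene top
```

```text
scene o [0.5027 0.1815 0.2105] az 104.85 el 35.4 319 0.00091 flange s(68) (np.float64(0.06670636104175054), 22) mouth [-0.0621 -0.0621 -0.0621 -0.0621 -0.0615 -0.0614] sh(45) 0.048196258179464636
grip s -0.0166 offaxis [ 0.0001  0.0004 -0.0005]
scene o [0.5027 0.1821 0.2096] az 104.98 el 34.0 0 nan flange s(68) (nan, 0) mouth [] sh(45) nan
grip s -0.0165 offaxis [0. 0. 0.]
top o [0.5027 0.1821 0.2096] az 104.98 el 34.0 0 nan flange s(68) (nan, 0) mouth [] sh(45) nan
grip s -0.0165 offaxis [0. 0. 0.]
  return _methods._mean(a, axis=axis, dtype=dtype,
  ret = ret.dtype.type(ret / rcount)
```

```bash
python3 go.py .5045 .1726 .105 105 1
```

```text
t 10.825 pos [0.5063 0.1688 0.2004] az 104.98 zax [ 7.e-04 -7.e-04 -1.e+00] F [ 0.34 -0.6  -0.53] w 0.182 q [ 0.32  0.28 -0.15  1.14 -0.    1.63]
delta [ 0.0042 -0.0008  0.0954] turn -0.0003
0.0042, -0.0008, 0.0954, -0.0003,
```

Call:
servo_tool(deltas=[0.002,-0.001,0.006,0,0.004,-0.001,0.02,0,0.004,-0.001,0.036,0,0.004,-0.001,0.052,0,0.004,-0.001,0.066,0,0.004,-0.001,0.078,0,0.004,-0.001,0.086,0,0.004,-0.001,0.091,0,0.004,-0.001,0.095,0,0.004,-0.001,0.095,0])

```text
time_s: 12.08
ee_pos: [0.5043, 0.1723, 0.1054]
tool_rot: [0.609, 0.793, -0.0, 0.0]
wrist_force: [0.1, -0.3, -1.6]
width: 0.182
```

```bash
python3 torchfit.py 7 35 >/dev/null 2>&1; python3 full.py 7 35; python3 go.py .5045 .1726 .105 105 1; python3 - <<'E'
import cv2
a=cv2.imread('pics/scene7.png')[130:260,190:330]; cv2.imwrite('pics/scene7c.png',cv2.resize(a,None,fx=5,fy=4.5,interpolation=cv2.INTER_CUBIC))
E
```

```text
scene o [0.5012 0.1851 0.1158] az 104.88 el 35.37 295 0.00106 flange s(68) (np.float64(0.06729654323941342), 16) mouth [-0.0627 -0.0617 -0.0616 -0.0616 -0.0616 -0.0616] sh(45) 0.051012213082819405
grip s -0.0165 offaxis [-0.0001  0.0004 -0.0006]
t 12.175 pos [0.5045 0.1725 0.1057] az 104.98 zax [ 1.2e-03 -6.0e-04 -1.0e+00] F [ 0.24  0.31 -1.29] w 0.181 q [ 0.33  0.34 -0.32  0.91 -0.    1.64]
delta [0.0002 0.     0.0007] turn -0.0003
0.0002, 0.0, 0.0007, -0.0003,
```

View pics/scene7c.png

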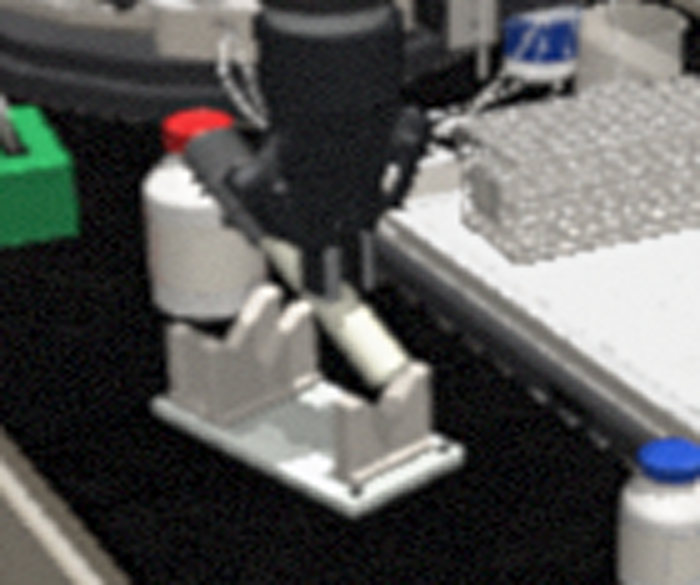

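Call:
servo_tool(deltas=[0,0,0.003,0,0,0,0.006,0,0,0,0.009,0,0,0,0.011,0,0,0,0.013,0,0,0,0.015,0], newtons=40)

```text
time_s: 12.92
ee_pos: [0.5046, 0.1725, 0.0905]
tool_rot: [0.609, 0.793, 0.0, 0.001]
wrist_force: [-0.0, 0.2, -1.1]
width: 0.183
```

```bash
python3 torchfit.py 8 35 >/dev/null 2>&1; python3 full.py 8 33;  python3 go.py .5045 .1726 .065 105 1; python3 - <<'E'
import cv2
a=cv2.imread('pics/scene8.png')[130:260,190:330]; cv2.imwrite('pics/scene8c.png',cv2.resize(a,None,fx=5,fy=4.5,interpolation=cv2.INTER_CUBIC))
E
```

```text
scene o [0.5015 0.1853 0.1003] az 104.73 el 35.59 287 0.00089 flange s(68) (np.float64(0.06660806640406418), 12) mouth [-0.0667 -0.0666 -0.0665 -0.065  -0.0645 -0.0631] sh(45) 0.047008522277653425
grip s -0.0165 offaxis [-0.0005  0.0001 -0.0003]
t 13.025 pos [0.5044 0.1724 0.0904] az 104.98 zax [ 7.e-04 -7.e-04 -1.e+00] F [-0.2  -0.86 -0.73] w 0.181 q [ 0.33  0.36 -0.34  0.87 -0.    1.64]
delta [0.0002 0.0002 0.0254] turn -0.0004
0.0002, 0.0002, 0.0254, -0.0004,
```

View pics/scene8c.png

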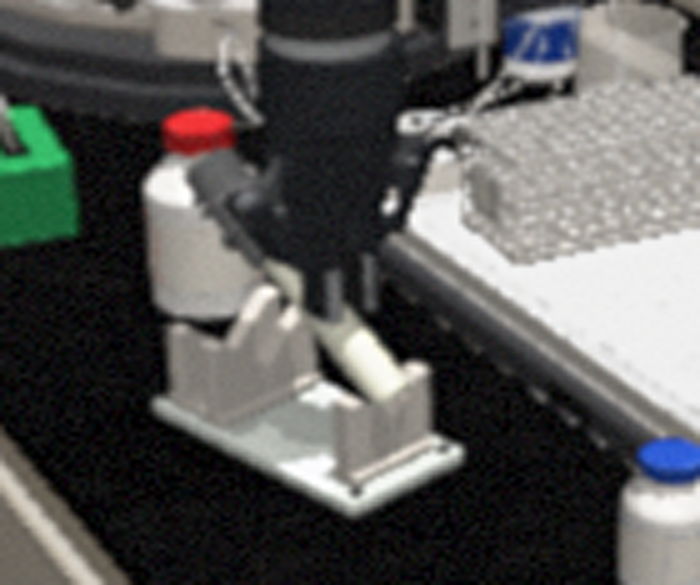

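Call:
servo_tool(deltas=[0,0,0.0015,0,0,0,0.003,0,0,0,0.0045,0,0,0,0.006,0], newtons=30)

```text
time_s: 13.52
ee_pos: [0.5047, 0.1724, 0.0845]
tool_rot: [0.609, 0.793, 0.0, 0.001]
wrist_force: [0.6, -0.1, -0.1]
width: 0.182
```

```bash
python3 torchfit.py 9 35 >/dev/null 2>&1; python3 full.py 9 33;  python3 go.py .5045 .1726 .065 105 1
```

```text
scene o [0.5014 0.1851 0.0945] az 104.79 el 32.07 307 0.001 flange s(68) (np.float64(0.06774038008618292), 15) mouth [-0.0635 -0.0628 -0.0623 -0.0622 -0.062  -0.0618] sh(45) 0.04661381656993497
grip s -0.0165 offaxis [-0.0003  0.0008 -0.0014]
t 13.625 pos [0.5046 0.1724 0.0844] az 104.98 zax [ 1.2e-03 -7.0e-04 -1.0e+00] F [ 0.5  -0.02 -1.27] w 0.178 q [ 0.33  0.36 -0.35  0.85 -0.    1.64]
delta [ 0.0003 -0.0001  0.0194] turn -0.0003
0.0003, -0.0001, 0.0194, -0.0003,
```

Call:
servo_tool(deltas=[0,0,0.0015,0,0,0,0.003,0,0,0,0.0045,0,0,0,0.006,0,0,0,0.0075,0,0,0,0.009,0,0,0,0.0105,0])

```text
time_s: 14.5
ee_pos: [0.5047, 0.1724, 0.0738]
tool_rot: [0.609, 0.793, 0.0, 0.001]
wrist_force: [-0.3, 0.4, -1.3]
width: 0.174
```

```bash
python3 torchfit.py 10 25 >/dev/null 2>&1; python3 full.py 10 22;  python3 go.py .5045 .1726 .065 105 1;  python3 - <<'E'
import cv2
a=cv2.imread('pics/scene10.png')[130:260,190:330]; cv2.imwrite('pics/scene10c.png',cv2.resize(a,None,fx=5,fy=4.5,interpolation=cv2.INTER_CUBIC))
E
```

```text
scene o [0.5009 0.1862 0.0822] az 105.29 el 19.46 343 0.00095 flange s(68) (np.float64(0.06559715962075616), 20) mouth [-0.0643 -0.0642 -0.0638 -0.0634 -0.0633 -0.0629] sh(45) 0.04623304944313407
grip s -0.0164 offaxis [-0.0006  0.001  -0.0031]
t 14.6 pos [0.5044 0.1723 0.0737] az 104.98 zax [ 7.e-04 -9.e-04 -1.e+00] F [ 0.55  0.28 -0.92] w 0.177 q [ 0.33  0.37 -0.37  0.83 -0.    1.64]
delta [0.0003 0.0002 0.0087] turn -0.0003
0.0003, 0.0002, 0.0087, -0.0003,
```

View pics/scene10c.png

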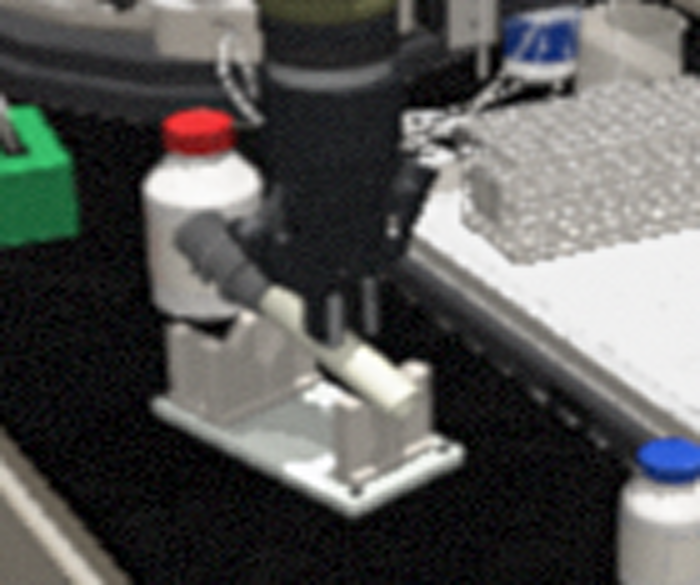

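Call:
servo_tool(deltas=[0,0,0.0012,0,0,0,0.0024,0,0,0,0.0036,0,0.0005,0,0.0048,0,0.001,0,0.006,0,0.001,0,0.0072,0])

```text
time_s: 15.35
ee_pos: [0.5043, 0.1734, 0.0665]
tool_rot: [0.609, 0.793, 0.0, 0.001]
wrist_force: [-0.1, -0.0, -1.3]
width: 0.176
```

```bash
python3 torchfit.py 11 12 >/dev/null 2>&1; python3 full.py 11 10;  python3 go.py .5045 .1726 .065 105 1
```

```text
scene o [0.5001 0.1879 0.0739] az 105.5 el 11.05 382 0.00103 flange s(68) (np.float64(0.06357923568845524), 31) mouth [-0.0667 -0.0655 -0.0655 -0.0653 -0.0653 -0.0647] sh(45) 0.04456191382700797
grip s -0.0163 offaxis [-0.0001  0.0009 -0.0043]
t 15.45 pos [0.5043 0.1733 0.0664] az 104.99 zax [ 9.e-04 -8.e-04 -1.e+00] F [ 0.62  0.43 -0.75] w 0.168 q [ 0.33  0.38 -0.38  0.81 -0.    1.64]
delta [-0.0008  0.      0.0014] turn -0.0002
-0.0008, 0.0, 0.0014, -0.0002,
```

Call:
servo_tool(deltas=[0.001,0,0.001,0,0.002,0,0.002,0,0.003,0,0.003,0,0.003,0,0.004,0,0.003,0,0.0045,0])

```text
time_s: 16.08
ee_pos: [0.5035, 0.1767, 0.0621]
tool_rot: [0.609, 0.793, 0.0, 0.0]
wrist_force: [3.2, 1.0, -2.3]
width: 0.132
```

```bash
python3 torchfit.py 12 5 >/dev/null 2>&1; python3 full.py 12 5 -.0135;  python3 go.py .5045 .1726 .06 105 1;  python3 - <<'E'
import cv2
a=cv2.imread('pics/scene12.png')[130:260,190:330]; cv2.imwrite('pics/scene12c.png',cv2.resize(a,None,fx=5,fy=4.5,interpolation=cv2.INTER_CUBIC))
E
```

```text
scene o [0.4998 0.1892 0.0654] az 104.5 el 1.01 378 0.00074 flange s(68) (np.float64(0.06546271551080811), 31) mouth [-0.0668 -0.0664 -0.0662 -0.0651 -0.065  -0.0649] sh(45) 0.04487196005901364
grip s -0.0134 offaxis [ 0.0005  0.0002 -0.003 ]
t 16.175 pos [0.5037 0.1764 0.0622] az 104.99 zax [ 1.3e-03 -4.0e-04 -1.0e+00] F [-0.23 -0.16  2.66] w 0.006 q [ 0.34  0.39 -0.38  0.8  -0.    1.65]
delta [-0.0039 -0.0002  0.0022] turn -0.0002
-0.0039, -0.0002, 0.0022, -0.0002,
```

View pics/scene12c.png

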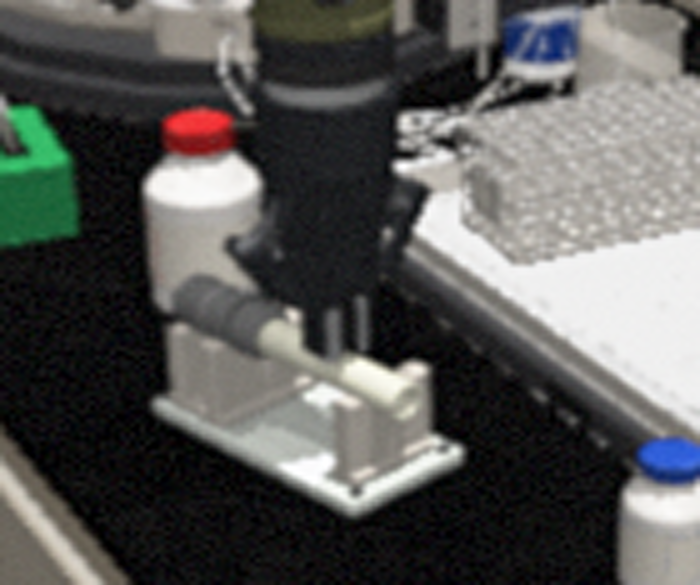

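```bash
python3 torchfit.py 13 0 2>&1 | head -1; python3 full.py 13 1 -.0135;  python3 go.py .5045 .1726 .06 105 1;  python3 - <<'E'
import cv2
a=cv2.imread('pics/scene13.png')[150:250,210:310]; cv2.imwrite('pics/scene13c.png',cv2.resize(a,None,fx=6,fy=6,interpolation=cv2.INTER_CUBIC))
E
```

```text
scene o [0.5001 0.1893 0.0647] az 104.73 el -0.24 370 0.00092 flange s(68) (np.float64(0.06376479524038055), 35) mouth [-0.0667 -0.0664 -0.0656 -0.0651 -0.0651 -0.0649] sh(45) 0.04701346613226241
grip s -0.0134 offaxis [ 0.0001  0.     -0.0025]
t 16.275 pos [0.5037 0.1764 0.0623] az 104.99 zax [ 1.3e-03 -4.0e-04 -1.0e+00] F [-0.34  0.26  2.85] w -0.002 q [ 0.34  0.39 -0.38  0.8  -0.    1.65]
delta [-0.0039 -0.0002  0.0023] turn -0.0002
-0.0039, -0.0002, 0.0023, -0.0002,
```

View pics/scene13c.png

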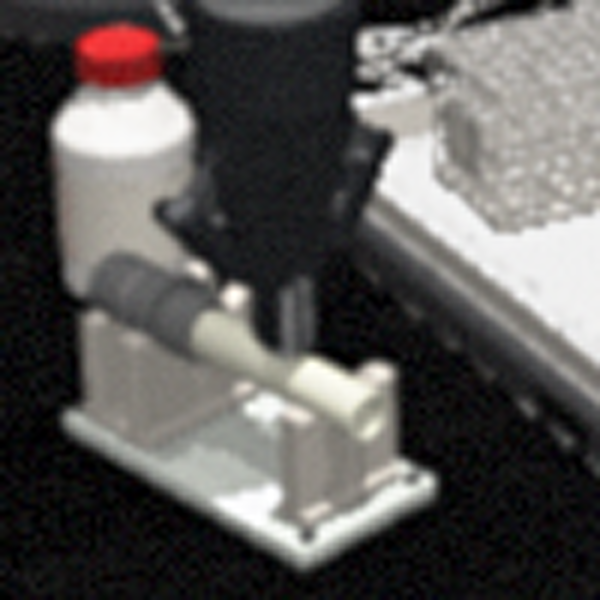

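```bash
python3 - <<'E'
from h import *
z=np.load('scene13.npz'); W=cloud('scene',d=z['d']); p=z['p']
O=np.array([.500,.1895]);a=np.radians(104.8);ex=np.array([np.cos(a),np.sin(a)]);ey=np.array([-ex[1],ex[0]])
for v in range(190,222,2):
    print(v,[ (u,*(1000*np.r_[(W[v,u,:2]-O)@ex,(W[v,u,:2]-O)@ey,W[v,u,2]]).round().astype(int),int(p[v,u].mean())) for u in range(252,266,2) if not np.isnan(W[v,u]).any()])
a=cv2.imread('pics/scene13.png')[185:225,240:280]; cv2.imwrite('pics/s13z.png',cv2.resize(a,None,fx=14,fy=14,interpolation=cv2.INTER_CUBIC))
E
```

```text
190 [(252, np.int64(-2), np.int64(7), np.int64(131), 30), (254, np.int64(-20), np.int64(15), np.int64(141), 25), (256, np.int64(-26), np.int64(14), np.int64(142), 32), (258, np.int64(-25), np.int64(6), np.int64(139), 33), (260, np.int64(-23), np.int64(-3), np.int64(135), 28), (262, np.int64(-20), np.int64(-13), np.int64(130), 24), (264, np.int64(-19), np.int64(-20), np.int64(127), 26)]
192 [(252, np.int64(-9), np.int64(13), np.int64(130), 22), (254, np.int64(-21), np.int64(17), np.int64(136), 23), (256, np.int64(-23), np.int64(11), np.int64(134), 22), (258, np.int64(-22), np.int64(4), np.int64(131), 33), (260, np.int64(-23), np.int64(-2), np.int64(129), 26), (262, np.int64(-22), np.int64(-10), np.int64(126), 25), (264, np.int64(148), np.int64(-174), np.int64(-1), 21)]
194 [(252, np.int64(-21), np.int64(24), np.int64(132), 29), (254, np.int64(-17), np.int64(14), np.int64(127), 30), (256, np.int64(-23), np.int64(11), np.int64(128), 29), (258, np.int64(-22), np.int64(3), np.int64(125), 26), (260, np.int64(-22), np.int64(-3), np.int64(123), 31), (262, np.int64(-22), np.int64(-11), np.int
[... 4391 characters left out ...]
, np.int64(-27), np.int64(14), 247), (256, np.int64(31), np.int64(-32), np.int64(13), 234), (258, np.int64(-40), np.int64(23), np.int64(67), 224), (260, np.int64(-45), np.int64(20), np.int64(68), 201), (262, np.int64(-43), np.int64(11), np.int64(63), 146), (264, np.int64(-49), np.int64(9), np.int64(65), 162)]
220 [(252, np.int64(31), np.int64(-17), np.int64(13), 158), (254, np.int64(26), np.int64(-21), np.int64(13), 207), (256, np.int64(-40), np.int64(30), np.int64(64), 155), (258, np.int64(-45), np.int64(27), np.int64(65), 151), (260, np.int64(-52), np.int64(26), np.int64(68), 190), (262, np.int64(-52), np.int64(19), np.int64(64), 148), (264, np.int64(-51), np.int64(11), np.int64(60), 132)]
```

View pics/s13z.png

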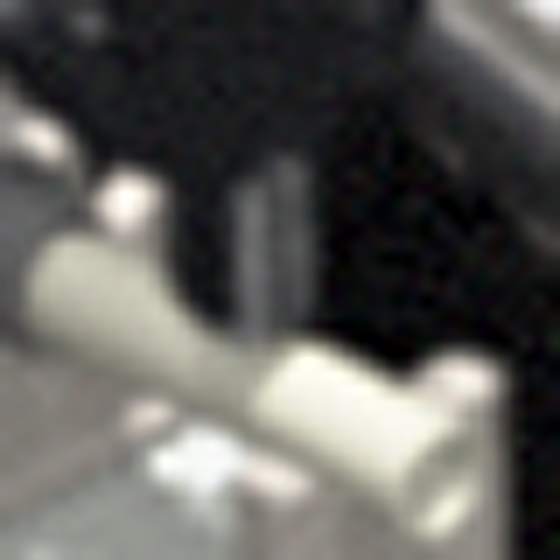

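```bash
python3 - <<'E'
from h import *
from workcell import monitor
W=cloud('scene','scene2.npz');p=np.load('scene2.npz')['p']
for u0 in (332,385):
  for v in range(246,276,2):
    print(v,[(u,*(1000*W[v,u]).round().astype(int).tolist(),int(p[v,u].mean())) for u in range(u0-2,u0+3,2) if not np.isnan(W[v,u]).any()])
print('pic8 TCP .0904')
W=cloud('scene','scene8.npz');p=np.load('scene8.npz')['p']
for v in range(184,206,2):
    print(v,[(u,*(1000*W[v,u]).round().astype(int).tolist(),int(p[v,u].mean())) for u in range(252,270,2) if not np.isnan(W[v,u]).any()])
E
```

```text
246 [(330, 435, -242, 229, 29), (332, 436, -246, 232, 31), (334, 439, -247, 231, 28)]
248 [(330, 433, -244, 227, 33), (332, 435, -247, 229, 32), (334, 439, -248, 228, 35)]
250 [(330, 433, -245, 224, 33), (332, 435, -248, 225, 31), (334, 440, -247, 222, 31)]
252 [(330, 434, -243, 217, 29), (332, 435, -248, 220, 42), (334, 442, -244, 215, 57)]
254 [(330, 436, -241, 211, 30), (332, 437, -246, 214, 108)]
256 [(330, 437, -240, 206, 34), (332, 436, -248, 211, 116), (334, 440, -248, 209, 84)]
258 [(330, 437, -241, 202, 40), (332, 436, -247, 206, 117), (334, 440, -249, 206, 75)]
260 [(330, 437, -241, 197, 43), (332, 438, -246, 200, 119), (334, 441, -247, 200, 70)]
262 [(330, 436, -243, 194, 48), (332, 438, -246, 196, 120), (334, 441, -248, 196, 64)]
264 [(330, 437, -241, 188, 56), (332, 439, -245, 190, 126), (334, 441, -248, 191, 61)]
266 [(330, 586, -50, -1, 62), (332, 439, -246, 186, 124), (334, 442, -248, 186, 52)]
268 [(330, 581, -57, -1, 54), (332, 438, -247, 182, 119), (334, 442, -247, 181, 45)]
270 [(330, 576, -65, 0, 14), (332, 579, -69, 2, 39), (334, 586, -68, -2, 24)]
272 [(330, 57
[... 3318 characters left out ...]
, 622, 335, 0, 8)]
200 [(252, 490, 180, 104, 97), (254, 488, 165, 112, 54), (256, 493, 161, 113, 95), (258, 499, 162, 110, 123), (260, 508, 169, 104, 138), (262, 598, 331, 1, 42), (264, 607, 334, -3, 10), (266, 612, 330, -2, 11), (268, 617, 326, -2, 13)]
202 [(252, 490, 181, 98, 126), (254, 494, 177, 98, 147), (256, 498, 172, 100, 143), (258, 501, 167, 102, 166), (260, 506, 166, 100, 163), (262, 512, 166, 99, 131), (266, 605, 318, -2, 8), (268, 609, 312, 0, 11)]
204 [(252, 525, 253, 46, 114), (254, 491, 172, 96, 131), (256, 496, 168, 96, 168), (258, 500, 165, 97, 172), (260, 501, 156, 101, 203), (262, 510, 161, 95, 247), (264, 592, 307, 0, 155), (266, 595, 299, 3, 13), (268, 603, 301, 0, 0)]
```

Call:
servo_tool(deltas=[0,0,-0.002,0,0,0,-0.006,0,0,0,-0.015,0,0,0,-0.03,0,0,0,-0.05,0,0,0,-0.08,0,0,0,-0.11,0,0,0,-0.14,0,0,0,-0.14,0])

```text
time_s: 17.4
ee_pos: [0.5055, 0.1772, 0.2059]
tool_rot: [0.609, 0.793, 0.003, 0.002]
wrist_force: [-0.0, -0.2, -0.3]
width: -0.002
```

```bash
cat > chk.py <<'E'
import sys
from full import *
from workcell import read_camera
k=sys.argv[1]
O={'scene':(np.array([.4994,.1901]),105.),'top':(np.array([.5015,.1887]),105.)}
a=np.radians(105);d0=np.array([np.cos(a),np.sin(a),0])
for n in ('scene','top'):
    p,d=read_camera(n);np.savez(f"{n}{k}.npz",p=p,d=d)
    q=p[130:260,190:330,::-1] if n=='scene' else p[170:250,180:330,::-1]
    cv2.imwrite(f'pics/{n}{k}c.png',cv2.resize(q,None,fx=5,fy=4.5,interpolation=cv2.INTER_CUBIC))
    try:
        o,dd,N,res,fl,lo,sh=ffit(cloud(n,d=d),np.r_[.500,.1895,.065],d0,ex=(1,1))
        print(n,'o',o.round(4),'az',np.degrees(np.arctan2(dd[1],dd[0])).round(2),'el',np.degrees(np.arcsin(dd[2])).round(2),N,res.round(5),'flange',fl,'mouth',lo,'sh',sh)
        ds=fl[0]-.068
        M=O[n][0];R2=np.array([[np.cos(a),np.sin(a)],[-np.sin(a),np.cos(a)]])
        for nm,s in(('mouth',-.062),('flange',.068)):
            P=o+(s+ds)*dd; print(nm,(R2@(P[:2]-M)).round(4),P[2].round(4))
    except Exception as e: print(n,e)
E
python3 chk.py 14
```

```text
scene o [0.5006 0.1896 0.0646] az 104.84 el -0.11 496 0.00079 flange (np.float64(0.0634039482632829), 26) mouth [-0.0674 -0.0674 -0.0665 -0.0662 -0.066  -0.0658] sh 0.04609115654651144
mouth [-0.0674 -0.0008] 0.0648
flange [ 0.0626 -0.0012] 0.0645
top o [ 0.1852  0.1052 -0.1177] az -173.06 el -29.15 0 nan flange (nan, 0) mouth [] sh nan
mouth [nan nan] nan
flange [nan nan] nan
  return _methods._mean(a, axis=axis, dtype=dtype,
  ret = ret.dtype.type(ret / rcount)
```

View pics/scene14c.png

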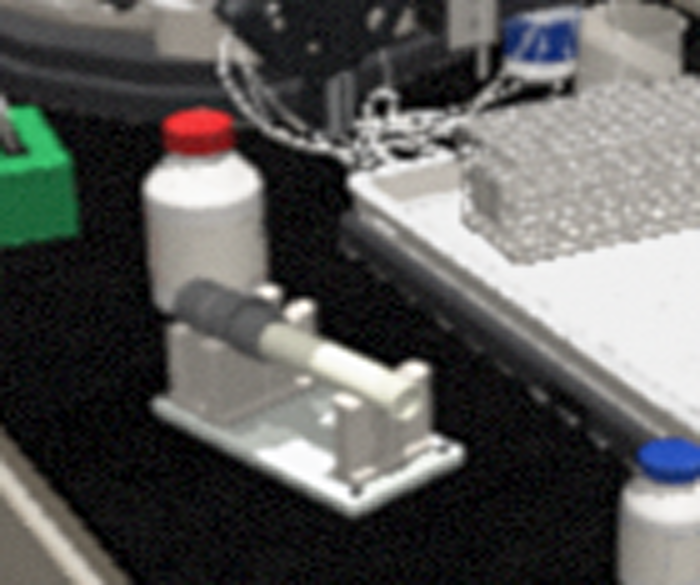

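View pics/top14c.png

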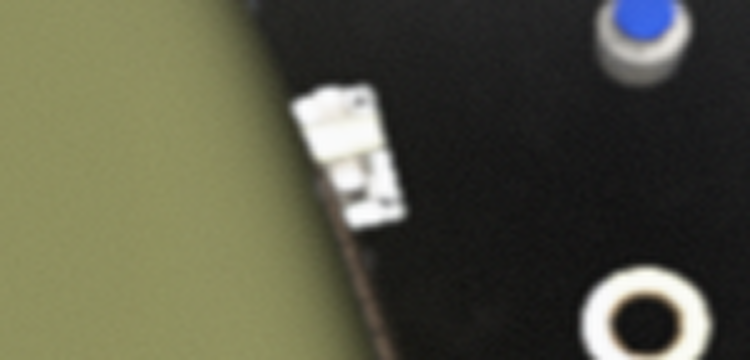

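```bash
python3 go.py .42 -.12 .22 105 11
```

```text
t 17.5 pos [0.5036 0.1765 0.2028] az 104.99 zax [ 0.0023  0.     -1.    ] F [ 0.56  0.47 -0.75] w 0.002 q [ 0.34  0.28 -0.15  1.14 -0.    1.65]
delta [-0.2648 -0.1574 -0.0174] turn -0.0002
-0.0241, -0.0143, -0.0016, -0.0, -0.0481, -0.0286, -0.0032, -0.0, -0.0722, -0.0429, -0.0047, -0.0001, -0.0963, -0.0572, -0.0063, -0.0001, -0.1204, -0.0715, -0.0079, -0.0001, -0.1444, -0.0858, -0.0095, -0.0001, -0.1685, -0.1002, -0.0111, -0.0001, -0.1926, -0.1145, -0.0127, -0.0002, -0.2167, -0.1288, -0.0142, -0.0002, -0.2407, -0.1431, -0.0158, -0.0002, -0.2648, -0.1574, -0.0174, -0.0002,
```

Call:
servo_tool(deltas=[-0.024,-0.014,-0.002,0,-0.06,-0.036,-0.006,0,-0.1,-0.06,-0.01,0,-0.14,-0.083,-0.013,0,-0.18,-0.107,-0.015,0,-0.22,-0.13,-0.017,0,-0.25,-0.149,-0.0174,0,-0.2648,-0.1574,-0.0174,0,-0.2648,-0.1574,-0.0174,0])

```text
time_s: 18.62
ee_pos: [0.4188, -0.1206, 0.219]
tool_rot: [0.61, 0.793, 0.0, -0.0]
wrist_force: [0.5, 0.1, -0.4]
width: -0.001
```

```bash
python3 chk.py 15
```

```text
scene o [0.5004 0.1896 0.0646] az 104.61 el -0.14 490 0.00091 flange (np.float64(0.0640667316273709), 38) mouth [-0.0684 -0.0677 -0.0673 -0.0652 -0.0652 -0.0652] sh 0.043792952550820795
mouth [-0.0667 -0.0004] 0.0648
flange [ 0.0633 -0.0013] 0.0645
top o [0.5018 0.19   0.065 ] az 105.17 el 0.11 678 0.00091 flange (np.float64(0.06195632913154136), 53) mouth [-0.0669 -0.0669 -0.0662 -0.0657 -0.0655 -0.0651] sh 0.04544549433815609
mouth [-0.0669 -0.0008] 0.0648
flange [ 0.0631 -0.0004] 0.0651
```

View pics/top15c.png

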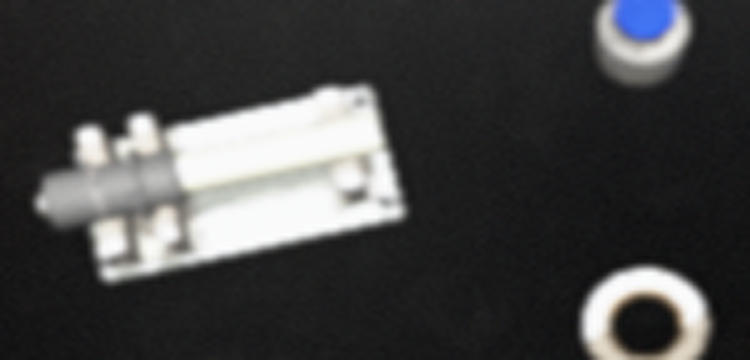

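View pics/scene15c.png

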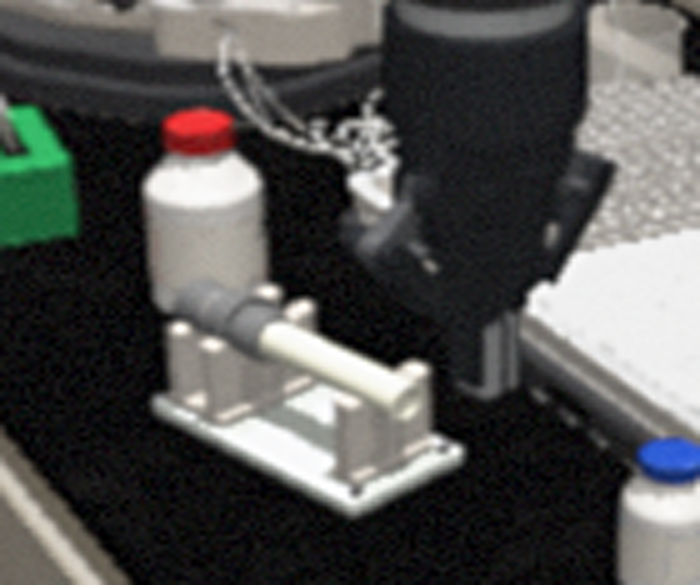

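```bash
python3 - <<'E'
from h import *
W=cloud('scene','scene15.npz');p=np.load('scene15.npz')['p']
for v in range(196,222,2):
    print(v,[(u,*(1000*W[v,u]).round().astype(int).tolist(),int(p[v,u].mean())) for u in range(280,298,2) if not np.isnan(W[v,u]).any()])
E
python3 go.py .53 .08 .15 105 6
```

```text
196 [(280, 394, -135, 292, 27), (282, 398, -136, 291, 29), (284, 407, -129, 285, 29), (286, 409, -132, 286, 24), (288, 414, -132, 285, 33), (290, 419, -131, 283, 29), (292, 424, -129, 280, 31), (294, 428, -129, 279, 17), (296, 645, 206, 61, 230)]
198 [(280, 394, -136, 288, 30), (282, 397, -138, 288, 33), (284, 407, -129, 281, 23), (286, 409, -133, 282, 27), (288, 415, -130, 279, 23), (290, 420, -128, 277, 29), (292, 424, -130, 277, 29), (294, 429, -128, 274, 86), (296, 637, 193, 63, 239)]
200 [(280, 394, -136, 284, 18), (282, 398, -137, 283, 31), (284, 408, -127, 276, 30), (286, 409, -133, 278, 28), (288, 413, -133, 277, 27), (290, 422, -125, 270, 48), (292, 426, -126, 270, 92), (294, 641, 210, 47, 106), (296, 633, 187, 60, 165)]
202 [(280, 393, -137, 280, 30), (282, 406, -123, 270, 18), (284, 407, -128, 272, 28), (286, 412, -127, 270, 32), (288, 415, -130, 271, 77), (290, 420, -128, 268, 67), (292, 425, -127, 266, 91), (294, 640, 209, 41, 112), (296, 638, 195, 48, 113)]
204 [(280, 405, -116, 262, 28), (282, 407, -121, 264, 35), (284, 406, -130, 269, 29), (286, 412, -127, 266, 55), (
[... 1700 characters left out ...]
19, 196, -1, 19), (292, 624, 193, -1, 15), (294, 627, 187, 1, 7), (296, 633, 186, 0, 28)]
220 [(280, 588, 202, -1, 13), (282, 593, 199, -1, 19), (284, 598, 195, -1, 10), (286, 603, 193, -1, 14), (288, 606, 186, 2, 18), (290, 613, 186, -1, 14), (292, 616, 180, 2, 14), (294, 624, 182, -2, 17), (296, 627, 175, 1, 6)]
t 18.725 pos [ 0.4194 -0.1196  0.2193] az 104.98 zax [ 7.e-04  9.e-04 -1.e+00] F [0.78 0.57 0.03] w -0.0 q [-0.28  0.11 -0.33  1.14  0.    1.03]
delta [0.1642 0.1583 0.0695] turn -0.0004
0.0274, 0.0264, 0.0116, -0.0001, 0.0547, 0.0528, 0.0232, -0.0001, 0.0821, 0.0792, 0.0348, -0.0002, 0.1094, 0.1055, 0.0464, -0.0003, 0.1368, 0.1319, 0.0579, -0.0003, 0.1642, 0.1583, 0.0695, -0.0004,
```

Call:
servo_tool(deltas=[0.02,0.02,0,0,0.055,0.053,0,0,0.095,0.09,0.01,0,0.13,0.125,0.03,0,0.155,0.15,0.055,0,0.167,0.157,0.07,0,0.167,0.157,0.07,0])

```text
time_s: 19.6
ee_pos: [0.5263, 0.0832, 0.148]
tool_rot: [0.608, 0.794, -0.001, -0.001]
wrist_force: [0.1, -1.0, -0.1]
width: 0.004
```

```bash
python3 go.py .529 .083 .039 105 6
```

```text
t 19.6 pos [0.5263 0.0832 0.148 ] az 105.11 zax [-0.0031 -0.     -1.    ] F [ 0.12 -1.03 -0.05] w 0.004 q [ 0.16  0.31 -0.25  1.01  0.    1.46]
delta [-0.001   0.0028  0.109 ] turn 0.0019
-0.0002, 0.0005, 0.0182, 0.0003, -0.0003, 0.0009, 0.0363, 0.0006, -0.0005, 0.0014, 0.0545, 0.0009, -0.0006, 0.0019, 0.0727, 0.0013, -0.0008, 0.0024, 0.0909, 0.0016, -0.001, 0.0028, 0.109, 0.0019,
```

Call:
servo_tool(deltas=[0,0.001,0.01,0,-0.001,0.003,0.03,0.002,-0.001,0.003,0.055,0.002,-0.001,0.003,0.08,0.002,-0.001,0.003,0.1,0.002,-0.001,0.003,0.109,0.002,-0.001,0.003,0.109,0.002])

```text
time_s: 20.48
ee_pos: [0.5288, 0.0823, 0.039]
tool_rot: [0.609, 0.793, -0.001, -0.001]
wrist_force: [0.3, 0.3, 0.8]
width: 0.002
```

```bash
python3 chk.py 16; python3 go.py .5197 .118 .039 105 6; python3 - <<'E'
from h import *
W=cloud('scene','scene16.npz');p=np.load('scene16.npz')['p']
O=np.array([.4994,.1901]);a=np.radians(105);ex=np.array([np.cos(a),np.sin(a)]);ey=np.array([-ex[1],ex[0]])
m=(abs((W[...,:2]-O)@ex+.11)<.03)&(abs((W[...,:2]-O)@ey)<.03)&(W[...,2]>.03)&(W[...,2]<.1)
Q=W[m]; x=(Q[:,:2]-O)@ex; y=(Q[:,:2]-O)@ey
print(m.sum(),'x',np.percentile(x,[1,10,50,90,99]).round(4),'y',np.percentile(y,[1,50,99]).round(4),'z',np.percentile(Q[:,2],[1,5,99]).round(4))
E
```

```text
scene o [0.5007 0.1896 0.0647] az 105.09 el -0.0 488 0.00099 flange (np.float64(0.06457640048181479), 31) mouth [-0.0674 -0.067  -0.0665 -0.0659 -0.0657 -0.0655] sh 0.04580280524808719
mouth [-0.0663 -0.0012] 0.0647
flange [ 0.0637 -0.001 ] 0.0647
top o [0.4978 0.1889 0.0677] az 102.79 el -1.79 346 0.00114 flange (np.float64(0.06199113854317946), 44) mouth [] sh 0.04641440952729291
mouth [-0.0668  0.0062] 0.0698
flange [0.0631 0.0011] 0.0658
t 20.575 pos [0.5299 0.0828 0.0399] az 104.96 zax [-1.6e-03  1.0e-04 -1.0e+00] F [ 0.12 -1.17  0.68] w 0.0 q [ 0.15  0.42 -0.4   0.75  0.    1.46]
delta [ 0.0367 -0.0007  0.0009] turn -0.0007
0.0061, -0.0001, 0.0002, -0.0001, 0.0122, -0.0002, 0.0003, -0.0002, 0.0183, -0.0004, 0.0005, -0.0003, 0.0244, -0.0005, 0.0006, -0.0004, 0.0306, -0.0006, 0.0008, -0.0006, 0.0367, -0.0007, 0.0009, -0.0007, 
147 x [-0.1227 -0.1211 -0.1176 -0.1073 -0.1016] y [-0.0183  0.0056  0.0158] z [0.0556 0.0596 0.0991]
```

View pics/scene16c.png

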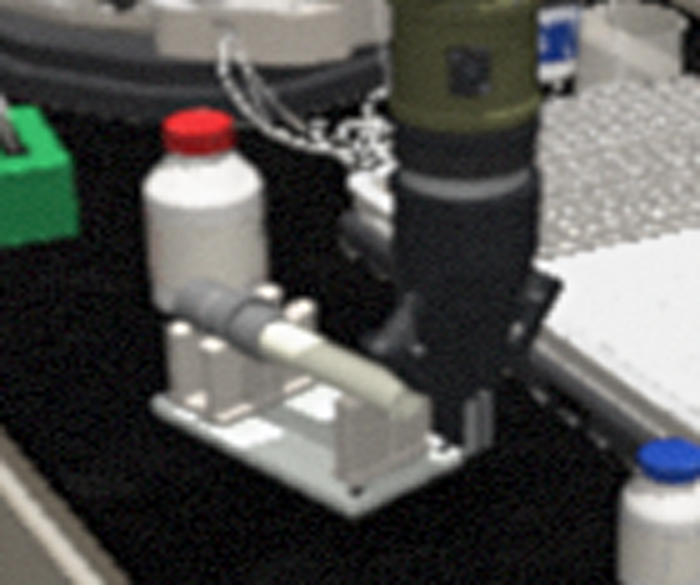

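Call:
servo_tool(deltas=[0.007,0,0,0,0.016,0,0,0,0.024,0,0,0,0.029,0,0,0,0.031,-0.001,0,0,0.0325,-0.001,0,0,0.034,-0.001,0,0,0.0355,-0.001,0,0,0.037,-0.001,0,0,0.037,-0.001,0,0])

```text
time_s: 21.82
ee_pos: [0.5192, 0.1184, 0.0399]
tool_rot: [0.609, 0.793, -0.0, -0.001]
wrist_force: [-0.0, -1.5, -0.1]
width: -0.003
```

```bash
python3 chk.py 17; python3 go.py .5197 .118 .039 105 6
```

```text
scene o [0.5007 0.1894 0.0645] az 105.11 el 0.05 452 0.00084 flange (np.float64(0.06857137661306414), 37) mouth [-0.08   -0.0799 -0.0797 -0.0797 -0.0795 -0.0789] sh 0.04878800846498699
mouth [-0.0624 -0.0012] 0.0645
flange [ 0.0676 -0.001 ] 0.0646
top o [0.4887 0.1851 0.062 ] az 97.85 el 1.5 58 0.00084 flange (nan, 0) mouth [] sh nan
mouth [nan nan] nan
flange [nan nan] nan
t 21.925 pos [0.5193 0.1183 0.0399] az 104.96 zax [-1.7e-03  4.0e-04 -1.0e+00] F [ 0.1  -0.67 -0.21] w 0.003 q [ 0.22  0.41 -0.41  0.75  0.    1.53]
delta [-0.0004  0.0003  0.0009] turn -0.0007
-0.0001, 0.0001, 0.0002, -0.0001, -0.0001, 0.0001, 0.0003, -0.0002, -0.0002, 0.0002, 0.0005, -0.0003, -0.0003, 0.0002, 0.0006, -0.0005, -0.0004, 0.0003, 0.0008, -0.0006, -0.0004, 0.0003, 0.0009, -0.0007,
```

View pics/scene17c.png

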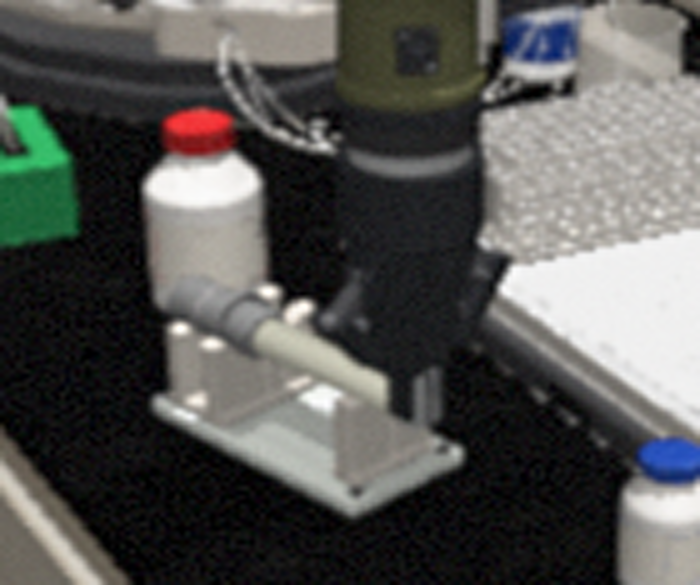

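Nudged to flange x ≈ 0.0676. Now back straight off and retreat.

Call:
servo_tool(deltas=[-0.005,0,0,0,-0.018,0,0,0,-0.035,0,-0.01,0,-0.05,0,-0.04,0,-0.06,-0.02,-0.08,0,-0.09,-0.05,-0.12,0,-0.12,-0.08,-0.16,0,-0.15,-0.11,-0.18,0,-0.18,-0.13,-0.18,0,-0.2,-0.14,-0.18,0,-0.2,-0.14,-0.18,0,-0.2,-0.14,-0.18,0])

```text
time_s: 23.42
ee_pos: [0.436, -0.1113, 0.2203]
tool_rot: [0.609, 0.793, -0.0, -0.001]
wrist_force: [-0.2, -0.5, 0.7]
width: 0.003
```

```bash
python3 chk.py 18; python3 - <<'E'
from fit import *
az,el=np.radians(54.5),np.radians(40)
d0=np.array([np.cos(az)*np.cos(el),np.sin(az)*np.cos(el),np.sin(el)])
p,d,Q,e=fit(cloud('scene','scene18.npz'),np.array([.574,-.305,.175]),d0,-.045,.035); rep(p,d,len(Q),e)
cv2.imwrite('pics/scene18.png',np.load('scene18.npz')['p'][:,:,::-1])
E
```

```text
scene o [0.5005 0.1896 0.0644] az 104.72 el 0.1 513 0.00077 flange (np.float64(0.06755490557235022), 33) mouth [-0.0639 -0.0615 -0.0611 -0.061  -0.0604 -0.0603] sh 0.048648350012821265
mouth [-0.0632 -0.0007] 0.0643
flange [ 0.0668 -0.0013] 0.0645
top o [0.5016 0.1899 0.0649] az 105.28 el -0.06 714 0.00096 flange (np.float64(0.06708623408405015), 54) mouth [-0.0619 -0.0619 -0.0617 -0.0617 -0.0607 -0.0603] sh 0.048861717389154936
mouth [-0.0618 -0.0007] 0.065
flange [ 0.0682 -0.0001] 0.0649
p [ 0.5798 -0.3051  0.171 ] az 53.64 el 39.8 n 527 res 0.0007940871315218045
```

View pics/scene18.png

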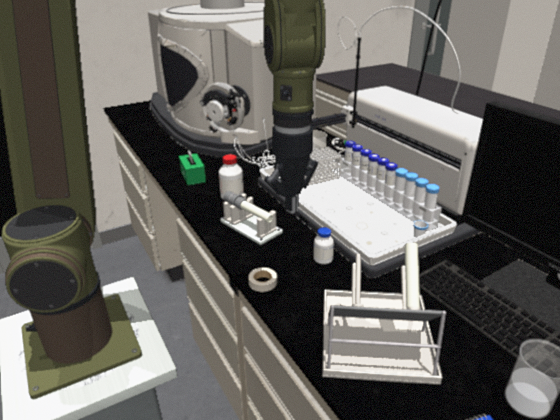

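View pics/top18c.png

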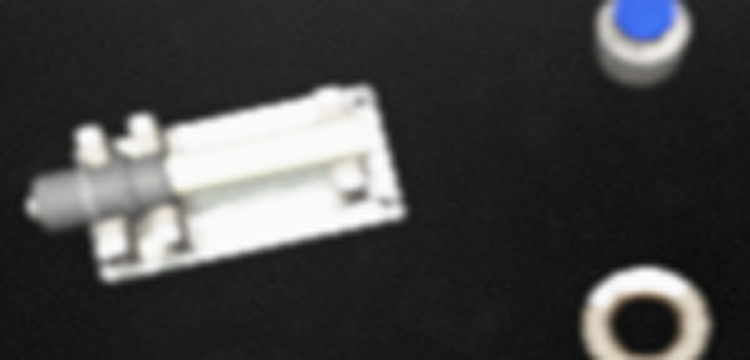

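The torch lies level and central in the cradle. The spare tube and bottles are where they were, and the arm is clear.

```bash
python3 -c "
from workcell import order; print(order.job_done())"
```

```text
the job is handed in; nothing more can be done
None
```

The torch is off its peg and lying level in the bench cradle, and I handed the job in at about 23.5 s with the arm clear of everything. No verdict was reported.

**How it went:** I gripped the thin tube and drew it off along the peg. I carried it over the cradle and let its mouth settle into the single notch. The tube then turned level in the jaws as I lowered it. I also nudged it about 4 mm along the cradle, because the first check put the flange only about 3 mm inside its limit.

**Last checks, from both cameras (cradle frame):**

| | Along x | Sideways | Height |
|---|---|---|---|
| Flange centre | 66.8 and 68.2 mm (68 wanted) | within 1.3 mm | 64.5 and 64.9 mm |
| Mouth centre | -63.2 and -61.8 mm (-62 wanted) | within 0.7 mm | 64.3 and 65.0 mm |

- **Level:** the tilt measures about 0.1 degrees.
- **Other things:** the spare tube measures where it was at the start, to within a millimetre. In the pictures the bottles and tape roll look unmoved.

**What disagreed:**
- **Fingertips:** the cameras show the shut fingertips about 17 mm behind the reported TCP, not 19 mm ahead as described. The jaws therefore held the tube near its top.
- **Slip:** because of that, the jaws slipped off the top of the tube in the last degree or so of lowering, before I opened them. The torch settled into the notches while the fingers rested on it. The wrist force read below about 4 N at the readings taken then.

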